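Take the spent flat battery out of the socket tester

ROBOT

A 7-joint arm with a two-finger parallel gripper is mounted at the origin on the work surface. World frame = base frame: x ahead of the robot, y to its left, z up, the work surface at z = 0. Lengths are in mm, angles in rad, forces in N, time in s.
With the tool pointing down it reaches from about 400 to 875 mm from the base axis. Payload 4.4 kg.
Tool frame: the origin (TCP) lies at the very end of the fingers, on their centre line; the grasp point (between the pads) lies 19 mm behind it; z points along the fingers, y is the line along which they close (so a half turn about z gives the same grasp; the last joint's range is limited). The gripper opens to 85 mm and grips with 20 to 120 N. Pads are 22 mm wide; open, the fingers measure 114 mm over their backs; the gripper's body (76 mm by 85 mm) begins 54 mm behind the grasp point. The pads swing forward as they close: fully open they stand 13 mm farther back than shut.
Start: joints at [1.205, 0.628, 0.038, 1.517, -0.027, 0.996, -0.02], TCP at [191.992, -621.013, 231.313] pointing down, gripper open.
Joint ranges: [-3.06, 3.06], [-0.37, 2.12], [-1.25, 1.32], [0.18, 2.47], [-1.1, 4.24], [0.23, 1.98], [-2.94, 2.94]. Speed limits (rad/s): [2.57, 2.57, 3.14, 3.14, 3.14, 3.14, 3.14].

INTERFACE

Orientations are given as [roll, pitch, yaw] about the fixed x, y, z axes, in that order (R = Rz(yaw) Ry(pitch) Rx(roll)).
In Python, from cell import ctrl gives the robot as it stands.
- The arm moves only by the tool jog_arm, never from a script. Its argument "plan" is a list of rows, each an object of numbers: "tx", "ty", "tz": the shift along the tool's x, y, z as a fraction of full scale; "wx", "wy", "wz": the turn, a rotation vector about the tool's x, y, z as a fraction of full scale; "claw": the closure, from 0 (fully open) to 1 (shut). In form: [{"tx": .., "ty": .., "tz": .., "wx": .., "wy": .., "wz": .., "claw": ..}, ...]. A call has 1 to 12 rows; each row is the pose to reach, as a shift and turn from the pose commanded when the call began, along the tool's axes at that moment; what a row does not reach only later rows make up. Full scale, the value 1, is 300 mm for a shift and 90 degrees for a turn. A row lasts 1/10 s, in which the tool goes at most 50 mm and 8.59 degrees, less where a joint would pass 70% of its speed; a pose out of reach is approached as far as the arm can. A call with a number of a shift or a turn outside -1 to 1 is refused whole. A call with a gripper value outside its range is refused whole. The fingers move at their own pace and stop on an object; the grip force is fixed at half the most. Time passes only in rows, so rows that repeat a pose let the fingers close. It gives the time, the measured TCP pose, the force, the opening and the grip force at its end, in the units of the state.
- ctrl.read_state(): the state, without advancing time (a new reading comes with each control period).
- ctrl.get_image(name): name is "scene" or "top" or "wrist"; returns a dict with "img" (420x560x3 uint8, red, green, blue), "depth" (420x560 float32, mm along the optical axis (not along the pixel's ray), 0 where there is no reading), "fx", "fy", "cx", "cy" (pixels), "position" and "orientation" of the camera in the world; the wrist camera has in their place "hand_eye" (4x4, takes a point from camera to tool coordinates, whose origin is the TCP and whose axes are the flange's). Camera axes: x right, y down, z forward; pixel columns grow to the right and rows downward; lengths in mm; the calibration is good to about 2 mm. A picture is of the moment at which its call begins: read the wrist's pose just before it.
- ctrl.finish_job(): hands the job in; it is judged then, once.
Trained networks look in a picture, given as the dict that the camera call returned (one of the last four; its "shot" number tells which), for a name from the list of things; names that differ only in an ending like _2 or _b are one class to them, and where a whole thing is asked for, a point or a joint stands for the part that bears it (a point fixed in the world has none). Each returns a list of dicts, best first, with "score" (0 to 1); they miss things now and then, are a little off and sometimes report something else, mostly with a low value. They report only what shows in the picture. A call takes as long as a camera call. They do not tell look-alikes from the thing itself.
- ctrl.trace(picture, thing): "pixels" (420x560 bool, what is visible of it) and "extent" ([centre column, centre row, width, height] in pixels, round what is visible of it).
The state is a dict: "clock": time; "qpos": joint angles; "qd": joint speeds; "tau": joint torques, N m; "eef_pos": TCP position; "tool_rot": TCP orientation; "force": force on the tool from outside, world axes, zero at the start; "torque": the same for the moment, N m; "width": finger opening in mm; "gripper_force": force on a finger pad.
Only numpy, scipy, OpenCV 4.12 (cv2) and the standard library are available. Lean on these libraries where they do the work, as an engineer would, in place of code of your own. Each camera call takes 0.05 s, during which the arm holds its last target. There are 200 camera calls.

TASK

Take the spent flat battery out of the bakelite socket tester: give both wing screws of its battery cover their full quarter turn anticlockwise to the stop, swing the cover up by its brass ball until it falls back and stays open by itself, then draw the battery out of its pocket and stand it upright, terminals up, in the wooden tray. Do not let the battery drop, and do not disturb the lantern base, valve and bulb nearby; leave the screws undone and the cover open.

Things in the scene. Friction and masses are not known exactly. Their poses are not given: they have to be found in the camera images.
- tester: Fixed brown bakelite case, 204 mm wide (y), 105 mm high. Origin: on the counter under the cover's hinge line; front at x = -74 mm, rear at +130 mm. Its deck slopes up at 30 degrees from the front edge (62 mm high) to the hinge (105 mm); the level rear deck carries a socket and a toggle switch, under 38 mm high. Battery pocket sunk square to the slope: 24 mm along it, 66 wide, 35 deep.
- pocket_mouth (a point): Centre of the mouth of the battery pocket, level with the sloping deck, 51 mm down the slope from the hinge. Axes as those of the tester (not tilted).
- lid (a joint): Hinge angle of the battery cover, rad: 0 closed, grows as it opens, stop at 2.45. Let go below about 1.8 it falls shut; past its balance point (about 1.85) it falls back to the stop and stays; let go from 1.95 on to be sure. It cannot lift until both wing screws are turned by more than about 1.25. Cover 0.2 kg (may vary), light hinge friction.
- lid_hinge (a point): Middle of the cover's hinge axis. Axes turn with the cover: y is the hinge axis, it opens about +y; closed, x points up the slope and z out of it (30 degrees from vertical, leaning to the tester's front). The cover: a 6 mm flange 196 mm wide reaching 92 mm from the hinge, with a hollow dome 78 mm wide, 23 to 77 mm from the hinge, 44 mm high above the deck.
- lid_pull (a point): Centre of the brass ball, 18 mm across, for swinging the cover: on an 8 mm thick neck at the middle of its free edge, 26 mm beyond the edge, 118 mm from the hinge axis and 3.5 mm out of the deck plane. Axes as the cover's: y parallel to the hinge. Closed, it is about 47 mm above the counter, clear beneath and 30 mm in front of the case.
- knob_left (a joint): Angle of the left (+y) wing screw, rad: 0 fastened, 1.45 at its stop, undone. Positive is anticlockwise seen from outside. It is captive in the cover, stays where it is left and starts between 0 and 0.15. Stiffness about 0.04 N m.
- knob_right (a joint): The same for the right (-y) wing screw.
- knob_left_grip (a point): Grip point of the left wing screw, on its axis, 28 mm out of the deck, 70 mm from the hinge, 76 mm left of the middle. z: the screw's axis, outwards (30 degrees from vertical while shut). The brass wing lies along this y: 34 mm long, 9 mm thick (x), from 13 mm below this point to 8 mm above; under it a boss of 13 mm radius on the flange.
- knob_right_grip (a point): The same for the right wing screw, 76 mm to the right of the middle.
- pack_centre (a point): Centre of the spent flat battery (0.15 kg, may vary): 22 mm thick (x), 62 mm wide (y), 67 mm high (z, towards the end with two brass terminal strips). At first it stands in the pocket, tilted 30 degrees with the deck (its z square to the slope), its top 32 mm above the deck plane; about 1 mm of play each way in thickness and 2 mm in width.
- tray_in (a point): Centre of the inner floor of the open wooden tray (fixed), 6 mm above the counter. Inside 98 mm (x) by 148 mm (y); walls 6 mm thick, their rim 30 mm above the counter. It stands before the tester's front or behind its rear.
- lantern_base: Heavy brass lantern base standing on the opposite side of the tester from the tray, loose, 112 mm in diameter, 62 mm high, origin under its centre. To be left alone.
- valve: Tall clear radio valve standing on its bakelite foot, loose, 44 mm in diameter, 120 mm high, origin under its centre. To be left alone.
- bulb: Amber carbon-filament bulb in a turned wooden stand, loose, 68 mm in diameter, 122 mm high, origin under its centre. To be left alone.
Not all that is in view belongs to the job. Of the things that look like the part that bears tray_in, the middle-sized one is meant.

How it is judged (in metres and radians):
On the way, in this order (a step that is already met when the one before it is completed fails the run):
1. both wing screws are turned to their stops (value of joint each of knob_left, knob_right above 1.3 rad), for 0.1 s.
2. the cover stands open past its balance point, untouched (value of joint lid above 2.2 rad and contact force between the fingers and tester below 0.2 N), for 0.2 s.
3. the battery is out of its pocket (distance between pack_centre and pocket_mouth above 0.05 m), for 0.1 s.
At the end, for the whole second after the job is handed in: The battery stands upright on the tray's floor (centre 30 to 37 mm above it, tilted less than 0.1 rad, terminals up, at rest), the cover stands open by itself (over 2.2 rad), and both wing screws are still undone (over 1.3 rad) (all of step 1 and value of joint lid above 2.2 rad and x of pack_centre in the frame of tray_in between -0.05 and 0.05 m and y of pack_centre in the frame of tray_in between -0.075 and 0.075 m and z of pack_centre in the frame of tray_in between 0.03 and 0.037 m and angle between pack_centre's own z axis and vertical below 0.1 rad and angular speed of pack below 0.1 rad/s); the robot touches nothing.
It fails at once if the battery is dropped (moves faster than 0.5 m/s with no finger on it) (contact force between the fingers and pack below 0.05 N and linear speed of pack above 0.5 m/s).
It fails at once if the lantern base is pushed more than 20 mm (distance of lantern_base from where it was at the start of the episode above 0.02 m).
It fails at once if the valve is pushed more than 20 mm or tipped (distance of valve from where it was at the start of the episode above 0.02 m or angle between valve's own z axis and vertical above 0.25 rad).
It fails at once if the bulb is pushed more than 20 mm or tipped (distance of bulb from where it was at the start of the episode above 0.02 m or angle between bulb's own z axis and vertical above 0.25 rad).
It also fails if it takes over 72 s, if anything falls off the work surface, if the arm or the gripper's body presses on something with over 40 N, if the wrist force passes 120 N, or if a joint passes its speed limit or range.

## Working session

There is one attempt and no reset: what is moved stays moved. The work goes in short steps, Python scripts to look and compute and a tool call to move; the robot and the scene stay as the last step left them, time stands still between calls to the robot, and variables do not carry over. Pictures are saved under pics/ and viewed, at most 10 in all, crops included, and the job is handed in when it is done.

Besides the shell and the picture viewer there is one more tool, called after ">>>" as name([rows], argument=value, ...), one row to a line, values as JSON. jog_arm: Moves the arm, as the interface text tells. Shift numbers are shares of 300 mm and turn numbers shares of 90 degrees, none past 1 either way. Its arguments: {"type":"object","properties":{"plan":{"type":"array"}},"required":["plan"]}

```bash
mkdir -p pics; ls
cat > h.py <<'E'
import numpy as np, cv2
from scipy.spatial.transform import Rotation as R
from cell import ctrl
def cam(p, st=None):
    """4x4 camera->world"""
    T=np.eye(4)
    if 'hand_eye' in p:
        T[:3,:3]=R.from_euler('xyz',st['tool_rot']).as_matrix(); T[:3,3]=st['eef_pos']
        return T@np.array(p['hand_eye'])
    o=np.array(p['orientation']); 
    T[:3,:3]=o if o.shape==(3,3) else R.from_euler('xyz',o).as_matrix()
    T[:3,3]=p['position']; return T
def cloud(p,st=None):
    d=p['depth']; v,u=np.indices(d.shape)
    P=np.stack([(u-p['cx'])/p['fx']*d,(v-p['cy'])/p['fy']*d,d],-1)
    T=cam(p,st); W=P@T[:3,:3].T+T[:3,3]; W[d<=0]=np.nan; return W
def proj(p,X,st=None):
    T=cam(p,st); c=(np.atleast_2d(X)-T[:3,3])@T[:3,:3]
    return np.c_[c[:,0]/c[:,2]*p['fx']+p['cx'],c[:,1]/c[:,2]*p['fy']+p['cy']]
def save(n,img): cv2.imwrite('pics/'+n+'.png',cv2.cvtColor(np.ascontiguousarray(img),cv2.COLOR_RGB2BGR))
E
cat > a.py <<'E'
from h import *
s=ctrl.read_state(); print(s['clock'],s['eef_pos'],s['tool_rot'],s['width'])
ims=[]
for n in ('top','scene'):
    p=ctrl.get_image(n); print(n,p['position'],p['orientation'],p['fx']); W=cloud(p); np.save(n+'.npy',W); ims.append(p['img'])
    save(n,p['img'])
    for t in ['tester','lid','lid_pull','knob_left_grip','knob_left','knob_right','pack_centre','tray_in','lantern_base','valve','bulb']:
        try: L=ctrl.trace(p,t)
        except Exception as e: print(t,e); continue
        for r in L[:4]:
            m=r['pixels']; q=W[m]; q=q[~np.isnan(q[:,0])]
            print(t,round(r['score'],2),np.round(r['extent']), np.round(np.median(q,0)) if len(q) else '', np.round(np.percentile(q,2,0)) if len(q) else '',np.round(np.percentile(q,98,0)) if len(q) else '')
E
python3 a.py
```

```text
pics
0.0 [ 191.80724678 -620.40602255  230.40949688] [-3.13972113e+00  1.50583548e-05  2.99780588e-01] 85.28758803828427
top [ 301.27496737  -65.42531236 1178.90916116] [-2.9789273  -0.0032542  -1.58315129] 386.98728522169296
tester 0.91 [243. 189.  97.  93.] [541.  43. 106.] [430. -71.  41.] [654. 153. 129.]
lid 0.72 [146. 225.  41.  35.] [444. 327.  44.] [401. 289.   6.] [498. 386.  65.]
lid 0.59 [264. 175.  49.  66.] [572. -20. 103.] [486. -79.  62.] [662.  43. 130.]
lid 0.32 [284. 195.  12.  16.] [514. -73.  95.] [503. -87.  80.] [533. -59. 105.]
lid_pull 0.85 [266. 178.  52.  66.] [570. -21. 103.] [484. -79.  62.] [664.  41. 130.]
knob_left_grip 0.56 [283. 198.   8.  17.] [516. -70.  95.] [503. -84.  71.] [534. -59. 105.]
knob_right 0.59 [261. 149.   7.  13.] [654. -11.  95.] [642. -23.  84.] [671.   1. 106.]
knob_right 0.51 [265. 176.  52.  69.] [572. -20. 103.] [486. -79.  60.] [664.  42. 130.]
knob_right 0.42 [284. 198.  13.  12.] [514. -73.  95.] [503. -87.   7.] [533. -59. 105.]
tray_in 0.85 [428. 216.  39.  24.] [ 463. -509.    5.] [ 425. -558.   -0.] [ 499. -452.   24.]
t
[... 1115 characters left out ...]
657.  -8.  93.] [642. -19.  81.] [671.   5. 104.]
pack_centre 0.31 [163. 187.  30.  44.] [ 698. -295.   71.] [ 665. -326.    4.] [ 723. -281.  121.]
tray_in 0.72 [227. 183.  55.  39.] [ 493. -313.   10.] [ 439. -391.    2.] [ 556. -226.   33.]
tray_in 0.72 [297. 157.  53.  44.] [ 236. -311.   13.] [ 144. -426.    2.] [ 340. -191.   42.]
tray_in 0.64 [211. 150.  32.  16.] [ 458. -511.    8.] [ 423. -562.    2.] [ 498. -449.   23.]
lantern_base 0.89 [394. 321.  57.  54.] [470. 355.  42.] [416. 299.   6.] [502. 391.  64.]
valve 0.59 [292. 340.  22.  53.] [677. 305.  85.] [652. 279.   4.] [689. 314. 120.]
bulb 0.85 [160. 184.  28.  44.] [ 698. -294.   74.] [ 666. -325.    6.] [ 722. -281.  121.]
```

Run:
```python
import cv2
a=cv2.imread('pics/top.png')[110:340,110:470]; a=cv2.resize(a,None,fx=2.2,fy=2.2,interpolation=cv2.INTER_CUBIC); cv2.imwrite('pics/top_c.png',a)
a=cv2.imread('pics/scene.png')[120:330,120:400]; a=cv2.resize(a,None,fx=2.8,fy=2.8,interpolation=cv2.INTER_CUBIC); cv2.imwrite('pics/scene_c.png',a)
```

```text
(no output)
```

View pics/top_c.png

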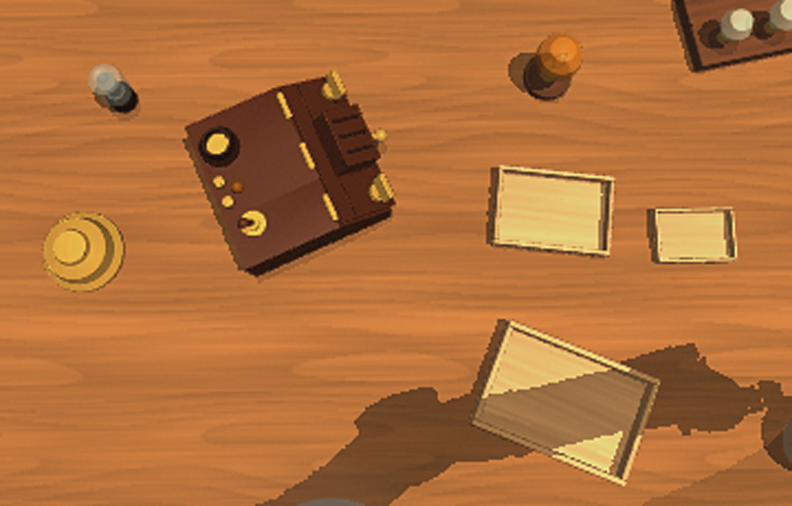

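View pics/scene_c.png

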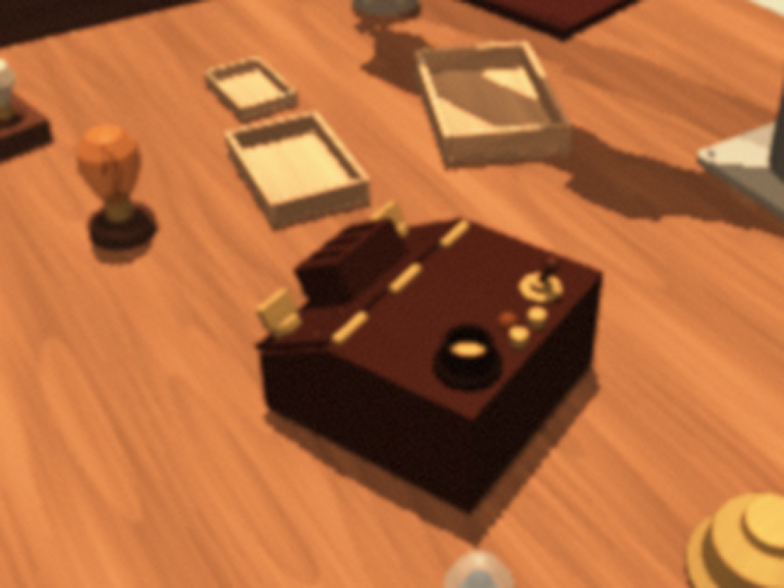

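```bash
cat > fit.py <<'E'
from h import *
from scipy.optimize import minimize
c,s_=np.cos(np.pi/6),np.sin(np.pi/6)
def hz(x,y):
    z=np.zeros_like(x)
    i=(abs(y)<102)&(x<130)&(x>-74); z[i]=np.where(x[i]>0,105,105+x[i]*s_/c)
    # flange top, dome: at slope dist s, out n: x=-s c - n s_, z=105-s s_+n c
    f=(abs(y)<98)&(x<-3)&(x>-92*c-3); z[f]=105+x[f]*s_/c+6/c
    a=-23*c-44*s_; b=-77*c-44*s_
    d=(abs(y)<39)&(x<a)&(x>b); z[d]=105+x[d]*s_/c+44/c
    d=(abs(y)<39)&(x>=a)&(x<-23*c-6*s_); z[d]=105-23*s_+(-23*c-x[d])/s_*c
    return z
def fit(P,p0):
    P=P[np.hypot(P[:,0]-p0[0],P[:,1]-p0[1])<190]
    def cost(p):
        q=(P[:,:2]-p[:2])@np.array([[np.cos(p[2]),-np.sin(p[2])],[np.sin(p[2]),np.cos(p[2])]])
        return np.minimum(abs(hz(q[:,0],q[:,1])-P[:,2]),12).mean()
    best=min((minimize(cost,np.array(p0)+d,method='Nelder-Mead',options=dict(initial_simplex=np.array(p0)+d+np.array([[0,0,0],[12,0,0],[0,12,0],[0,0,.08]]))) for d in ([0,0,0],[5,5,.03],[-5,5,-.03])),key=lambda r:r.fun)
    return best.x,best.fun
def Tt(p):
    T=np.eye(4); T[:3,:3]=R.from_euler('z',p[2]).as_matrix(); T[:2,3]=p[:2]; return T
def loc(p,s,y,n): # slope coords -> world
    return (Tt(p)@[-s*c-n*s_,y,105-s*s_+n*c,1])[:3]
if __name__=='__main__':
    for n in ('top','scene'):
        W=np.load(n+'.npy').reshape(-1,3); W=W[~np.isnan(W[:,0])]
        p,f=fit(W,[556,30,1.98] if 0 else [556,28,1.98]); print(n,p,np.degrees(p[2]),f)
        for k,v in dict(kl=(70,76,28),kr=(70,-76,28),ball=(118,0,3.5),pocket=(51,0,0)).items(): print(k,np.round(loc(p,*v),1))
        t=W[(abs(W[:,0]-496)<75)&(abs(W[:,1]+312)<100)&(W[:,2]>24)&(W[:,2]<36)]
        print(n,'tray',cv2.minAreaRect(t[:,:2].astype(np.float32)),len(t))
E
python3 fit.py
```

```text
top [559.22133936  22.26290052   1.98484381] 113.72317356430976 2.678465980874481
kl [519.7 -76.6  94.2]
kr [658.8 -15.5  94.2]
ball [601.  -72.9  49. ]
pocket [577.  -18.2  79.5]
top tray ((497.84271240234375, -310.2018737792969), (160.4180450439453, 110.48963928222656), 83.08809661865234) 376
scene [557.35792925  23.03930716   1.98415589] 113.68375853224886 4.733452333218131
kl [517.7 -75.8  94.2]
kr [656.9 -14.8  94.2]
ball [599.1 -72.1  49. ]
pocket [575.1 -17.4  79.5]
scene tray ((496.04974365234375, -308.3883056640625), (163.56410217285156, 111.7777099609375), 83.64222717285156) 343
```

```bash
cat > g.py <<'E'
from fit import *
P=np.array([558.3,22.7,1.984])
def axes(p=P):
    xt,yt,z=Tt(p)[:3,:3].T; n=-s_*xt+c*z; sl=c*xt+s_*z  # sl: up slope
    return sl,yt,n
def knobrot(a,p=P):  # wing angle a: tool y = down slope turned by a about n
    sl,yt,n=axes(p); M=np.stack([-yt,-sl,-n],1)
    return R.from_rotvec(a*n)*R.from_matrix(M)
def delta(X,Rm,st=None):
    st=st or ctrl.read_state(); R0=R.from_euler('xyz',st['tool_rot'])
    d=R0.inv().apply(np.array(X)-st['eef_pos'])/300; w=(R0.inv()*Rm).as_rotvec()/(np.pi/2)
    print('t',np.round(d,3),'w',np.round(w,3),'rows',np.linalg.norm(d)*6,np.linalg.norm(w)*90/8.59)
E
python3 - <<'E'
from g import *
delta(loc(P,70,76,140),knobrot(.07))
E
```

```text
t [ 1.598 -1.228  0.134] w [ 0.334 -0.007 -0.114] rows 12.118592498624883 3.6959838204423914
```

>>> jog_arm([
  {"tx": 0.8,"ty": -0.61,"tz": 0.0,"wx": 0.334,"wy": -0.007,"wz": -0.114,"claw": 0.4},
  {"tx": 0.8,"ty": -0.61,"tz": 0.0,"wx": 0.334,"wy": -0.007,"wz": -0.114,"claw": 0.4},
  {"tx": 0.8,"ty": -0.61,"tz": 0.0,"wx": 0.334,"wy": -0.007,"wz": -0.114,"claw": 0.4},
  {"tx": 0.8,"ty": -0.61,"tz": 0.0,"wx": 0.334,"wy": -0.007,"wz": -0.114,"claw": 0.4},
  {"tx": 0.8,"ty": -0.61,"tz": 0.0,"wx": 0.334,"wy": -0.007,"wz": -0.114,"claw": 0.4},
  {"tx": 0.8,"ty": -0.61,"tz": 0.0,"wx": 0.334,"wy": -0.007,"wz": -0.114,"claw": 0.4},
  {"tx": 0.8,"ty": -0.61,"tz": 0.0,"wx": 0.334,"wy": -0.007,"wz": -0.114,"claw": 0.4},
  {"tx": 0.8,"ty": -0.61,"tz": 0.0,"wx": 0.334,"wy": -0.007,"wz": -0.114,"claw": 0.4},
])

```text
clock: 2.0
eef_pos: [368.3, -374.2, 231.5]
tool_rot: [-2.619, -0.036, 0.477]
force: [-0.5, -0.4, 0.1]
width: 51.2
gripper_force: 0.0
```

Run:
```python
from g import *
s=ctrl.read_state();print(s['eef_pos'],s['qpos'],s['width'])
delta(loc(P,70,76,140),knobrot(.07))
```

```text
[ 368.30617743 -374.15087167  231.50454497] [ 0.88071032  0.73695837 -0.06961511  1.43311527 -0.12071241  1.47087711
 -0.22406646] 51.236945589185176
t [ 0.884 -0.321  0.376] w [-0.     0.001  0.002] rows 6.078096123143032 0.02334218096716503
```

>>> jog_arm([
  {"tx": 0.884,"ty": -0.321,"tz": 0.376,"claw": 0.4},
  {"tx": 0.884,"ty": -0.321,"tz": 0.376,"claw": 0.4},
  {"tx": 0.884,"ty": -0.321,"tz": 0.376,"claw": 0.4},
  {"tx": 0.884,"ty": -0.321,"tz": 0.376,"claw": 0.4},
  {"tx": 0.884,"ty": -0.321,"tz": 0.376,"claw": 0.4},
  {"tx": 0.884,"ty": -0.321,"tz": 0.376,"claw": 0.4},
  {"tx": 0.884,"ty": -0.321,"tz": 0.376,"claw": 0.4},
  {"tx": 0.884,"ty": -0.321,"tz": 0.376,"claw": 0.4},
])

```text
invalid input at $.plan[0]: expected keys tx, ty, tz, wx, wy, wz, claw
```

```bash
cat > look.py <<'E'
import sys
from g import *
st=ctrl.read_state(); p=ctrl.get_image('wrist'); print(st['clock'],np.round(st['eef_pos'],1),np.round(st['qpos'],2),p['fx'],np.round(p['hand_eye'],3).tolist())
W=cloud(p,st); img=p['img'].copy(); np.save('w.npy',W)
def uv(s,y,n): return proj(p,loc(P,s,y,n),st)[0]
for s,y,n in [(70,76,28),(70,76,36),(70,59,36),(70,93,36),(70,-76,36),(118,0,3.5),(92,98,6),(92,-98,6),(0,98,6),(77,39,44),(77,-39,44),(23,39,44)]:
    q=uv(s,y,n); cv2.circle(img,tuple(int(v) for v in q),3,(0,255,0),1)
save(sys.argv[1],img)
sl,yt,n=axes(); O=np.array(loc(P,0,0,0)); L=(W-O)@np.stack([-sl,yt,n],1); np.save('wl.npy',L)
# knob wings: points 29..40 out, near nominal
for sy in (76,-76):
    m=(L[...,2]>28)&(L[...,2]<42)&(abs(L[...,1]-sy)<26)&(abs(L[...,0]-70)<30); q=L[m]
    if len(q)>20:
        mu=np.median(q,0); u,_,v=np.linalg.svd((q-q.mean(0))[:,:2],full_matrices=False); print('wing',sy,len(q),mu.round(1),q.mean(0).round(1),'ang(y=0)',np.degrees(np.arctan2(v[0][0],v[0][1])).round(1),np.percentile(q,2,0).round(1),np.percentile(q,98,0).round(1))
W2=W.reshape(-1,3); W2=W2[~np.isnan(W2[:,0])]; print('refit',fit(W2,P), len(W2))
E
python3 look.py w1
```

```text
2.0 [ 368.3 -374.2  231.5] [ 0.88  0.74 -0.07  1.43 -0.12  1.47 -0.22] 351.79933825207104 [[-0.001, -0.951, -0.31, 79.547], [1.0, -0.001, -0.001, 0.515], [0.001, -0.31, 0.951, -142.941], [0.0, 0.0, 0.0, 1.0]]
refit (array([558.3  ,  22.7  ,   1.984]), np.float64(0.5505395157773212)) 234281
```

View pics/w1.png

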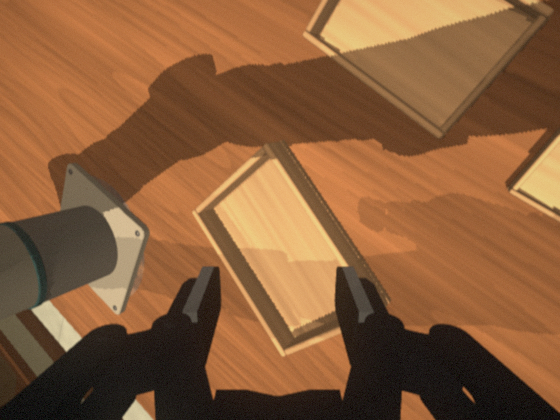

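>>> jog_arm([
  {"tx": 0.884,"ty": -0.321,"tz": 0.376,"wx": 0,"wy": 0,"wz": 0,"claw": 0.4},
  {"tx": 0.884,"ty": -0.321,"tz": 0.376,"wx": 0,"wy": 0,"wz": 0,"claw": 0.4},
  {"tx": 0.884,"ty": -0.321,"tz": 0.376,"wx": 0,"wy": 0,"wz": 0,"claw": 0.4},
  {"tx": 0.884,"ty": -0.321,"tz": 0.376,"wx": 0,"wy": 0,"wz": 0,"claw": 0.4},
  {"tx": 0.884,"ty": -0.321,"tz": 0.376,"wx": 0,"wy": 0,"wz": 0,"claw": 0.4},
  {"tx": 0.884,"ty": -0.321,"tz": 0.376,"wx": 0,"wy": 0,"wz": 0,"claw": 0.4},
  {"tx": 0.884,"ty": -0.321,"tz": 0.376,"wx": 0,"wy": 0,"wz": 0,"claw": 0.4},
  {"tx": 0.884,"ty": -0.321,"tz": 0.376,"wx": 0,"wy": 0,"wz": 0,"claw": 0.4},
])

```text
clock: 2.85
eef_pos: [541.1, -129.5, 190.7]
tool_rot: [-2.619, -0.035, 0.475]
force: [-0.7, -1.2, -1.1]
width: 51.1
gripper_force: 0.0
```

```bash
python3 look.py w2
```

```text
2.85 [ 541.1 -129.5  190.7] [ 0.49  0.76 -0.15  1.51 -0.28  1.26 -0.59] 351.79933825207104 [[-0.001, -0.951, -0.31, 79.549], [1.0, -0.001, -0.001, 0.515], [0.001, -0.31, 0.951, -142.94], [0.0, 0.0, 0.0, 1.0]]
wing 76 545 [70.6 74.5 36.3] [70.6 74.7 36.1] ang(y=0) 1.2 [66.3 59.3 31. ] [74.9 91.5 37.7]
wing -76 73 [ 70.7 -59.1  34.2] [ 70.8 -59.2  33.5] ang(y=0) 92.4 [ 66.7 -60.2  28.2] [ 74.8 -58.5  36.9]
refit (array([557.65116642,  22.21350132,   1.99335669]), np.float64(4.2984390293828065)) 234248
```

View pics/w2.png

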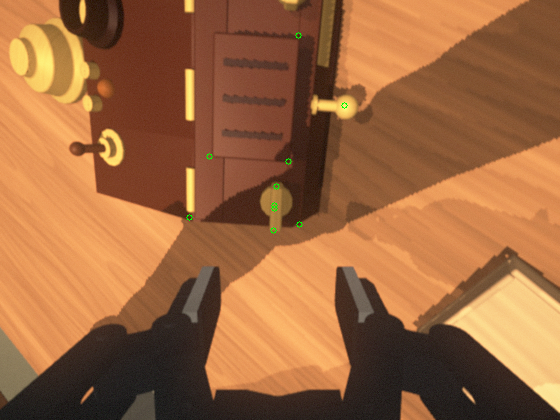

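Run:
```python
from g import *
delta(loc(P,70.5,75.5,21),knobrot(.03))
```

```text
t [ 0.01  -0.009  0.401] w [0.001 0.    0.024] rows 2.4056610624073684 0.25225744211326595
```

>>> jog_arm([
  {"tx": 0.01,"ty": -0.009,"tz": 0.15,"wx": 0,"wy": 0,"wz": 0.024,"claw": 0.4},
  {"tx": 0.01,"ty": -0.009,"tz": 0.25,"wx": 0,"wy": 0,"wz": 0.024,"claw": 0.4},
  {"tx": 0.01,"ty": -0.009,"tz": 0.33,"wx": 0,"wy": 0,"wz": 0.024,"claw": 0.4},
  {"tx": 0.01,"ty": -0.009,"tz": 0.38,"wx": 0,"wy": 0,"wz": 0.024,"claw": 0.4},
  {"tx": 0.01,"ty": -0.009,"tz": 0.4,"wx": 0,"wy": 0,"wz": 0.024,"claw": 0.4},
  {"tx": 0.01,"ty": -0.009,"tz": 0.4,"wx": 0,"wy": 0,"wz": 0.024,"claw": 0.4},
  {"tx": 0.01,"ty": -0.009,"tz": 0.4,"wx": 0,"wy": 0,"wz": 0.024,"claw": 1},
  {"tx": 0.01,"ty": -0.009,"tz": 0.4,"wx": 0,"wy": 0,"wz": 0.024,"claw": 1},
  {"tx": 0.01,"ty": -0.009,"tz": 0.4,"wx": 0,"wy": 0,"wz": 0.024,"claw": 1},
  {"tx": 0.01,"ty": -0.009,"tz": 0.4,"wx": 0,"wy": 0,"wz": 0.024,"claw": 1},
  {"tx": 0.01,"ty": -0.009,"tz": 0.4,"wx": 0,"wy": 0,"wz": 0.024,"claw": 1},
  {"tx": 0.01,"ty": -0.009,"tz": 0.4,"wx": 0,"wy": 0,"wz": 0.024,"claw": 1},
])

```text
clock: 4.1
eef_pos: [519.5, -72.5, 88.9]
tool_rot: [-2.621, -0.018, 0.44]
force: [1.3, -5.5, 2.7]
width: 7.2
gripper_force: 61.8
```

>>> jog_arm([
  {"tx": 0,"ty": 0,"tz": 0,"wx": 0,"wy": 0,"wz": -0.09,"claw": 1},
  {"tx": 0,"ty": 0,"tz": 0,"wx": 0,"wy": 0,"wz": -0.18,"claw": 1},
  {"tx": 0,"ty": 0,"tz": 0,"wx": 0,"wy": 0,"wz": -0.27,"claw": 1},
  {"tx": 0,"ty": 0,"tz": 0,"wx": 0,"wy": 0,"wz": -0.36,"claw": 1},
  {"tx": 0,"ty": 0,"tz": 0,"wx": 0,"wy": 0,"wz": -0.45,"claw": 1},
  {"tx": 0,"ty": 0,"tz": 0,"wx": 0,"wy": 0,"wz": -0.54,"claw": 1},
  {"tx": 0,"ty": 0,"tz": 0,"wx": 0,"wy": 0,"wz": -0.63,"claw": 1},
  {"tx": 0,"ty": 0,"tz": 0,"wx": 0,"wy": 0,"wz": -0.72,"claw": 1},
  {"tx": 0,"ty": 0,"tz": 0,"wx": 0,"wy": 0,"wz": -0.81,"claw": 1},
  {"tx": 0,"ty": 0,"tz": 0,"wx": 0,"wy": 0,"wz": -0.89,"claw": 1},
  {"tx": 0,"ty": 0,"tz": 0,"wx": 0,"wy": 0,"wz": -0.93,"claw": 1},
  {"tx": 0,"ty": 0,"tz": 0,"wx": 0,"wy": 0,"wz": -0.93,"claw": 1},
])

```text
clock: 5.3
eef_pos: [516.7, -71.6, 89.9]
tool_rot: [-3.093, -0.524, 1.892]
force: [-3.3, -5.4, 12.0]
width: 7.2
gripper_force: 63.6
```

Run:
```python
from g import *
s=ctrl.read_state(); print(s['torque'],s['force'],s['qpos'],(R.from_euler('xyz',s['tool_rot'])*knobrot(0).inv()).as_rotvec()@axes()[2],s['width'])
```

```text
[-0.48782752  1.28183004  0.01563855] [-3.31121347 -5.35759946 12.0047945 ] [ 0.67930607  0.91638497 -0.59924395  1.69185272  0.05417121  0.95933942
  0.50260903] 1.491246163235026 7.237618854805714
```

>>> jog_arm([
  {"tx": 0,"ty": 0,"tz": 0,"wx": 0,"wy": 0,"wz": 0,"claw": 0.7},
  {"tx": 0,"ty": 0,"tz": 0,"wx": 0,"wy": 0,"wz": 0,"claw": 0.7},
  {"tx": 0,"ty": 0,"tz": 0,"wx": 0,"wy": 0,"wz": 0,"claw": 0.7},
  {"tx": 0,"ty": 0,"tz": -0.1,"wx": 0,"wy": 0,"wz": 0,"claw": 0.7},
  {"tx": 0,"ty": 0,"tz": -0.25,"wx": 0,"wy": 0,"wz": 0,"claw": 0.7},
  {"tx": 0,"ty": 0,"tz": -0.37,"wx": 0,"wy": 0,"wz": 0,"claw": 0.7},
  {"tx": 0,"ty": 0,"tz": -0.37,"wx": 0,"wy": 0,"wz": 0,"claw": 0.7},
])

```text
clock: 6.0
eef_pos: [544.3, -124.2, 188.1]
tool_rot: [-3.105, -0.516, 1.894]
force: [0.0, 0.2, -0.6]
width: 25.5
gripper_force: 0.0
```

Run:
```python
from g import *
delta(loc(P,70.5,-76,130),knobrot(.05))
```

```text
t [0.037 0.491 0.025] w [ 0.007 -0.001  0.919] rows 2.9591791475810547 9.625123397782753
```

>>> jog_arm([
  {"tx": 0.037,"ty": 0.491,"tz": 0.02,"wx": 0.007,"wy": 0,"wz": 0.919,"claw": 0.4},
  {"tx": 0.037,"ty": 0.491,"tz": 0.02,"wx": 0.007,"wy": 0,"wz": 0.919,"claw": 0.4},
  {"tx": 0.037,"ty": 0.491,"tz": 0.02,"wx": 0.007,"wy": 0,"wz": 0.919,"claw": 0.4},
  {"tx": 0.037,"ty": 0.491,"tz": 0.02,"wx": 0.007,"wy": 0,"wz": 0.919,"claw": 0.4},
  {"tx": 0.037,"ty": 0.491,"tz": 0.02,"wx": 0.007,"wy": 0,"wz": 0.919,"claw": 0.4},
  {"tx": 0.037,"ty": 0.491,"tz": 0.02,"wx": 0.007,"wy": 0,"wz": 0.919,"claw": 0.4},
  {"tx": 0.037,"ty": 0.491,"tz": 0.02,"wx": 0.007,"wy": 0,"wz": 0.919,"claw": 0.4},
  {"tx": 0.037,"ty": 0.491,"tz": 0.02,"wx": 0.007,"wy": 0,"wz": 0.919,"claw": 0.4},
  {"tx": 0.037,"ty": 0.491,"tz": 0.02,"wx": 0.007,"wy": 0,"wz": 0.919,"claw": 0.4},
  {"tx": 0.037,"ty": 0.491,"tz": 0.02,"wx": 0.007,"wy": 0,"wz": 0.919,"claw": 0.4},
  {"tx": 0.037,"ty": 0.491,"tz": 0.02,"wx": 0.007,"wy": 0,"wz": 0.919,"claw": 0.4},
  {"tx": 0.037,"ty": 0.491,"tz": 0.02,"wx": 0.007,"wy": 0,"wz": 0.919,"claw": 0.4},
])

```text
clock: 7.2
eef_pos: [674.4, -59.1, 178.6]
tool_rot: [-2.61, -0.019, 0.462]
force: [-1.3, -0.3, -1.0]
width: 51.4
gripper_force: 0.0
```

```bash
python3 look.py w3
python3 - <<'E'
from g import *
delta(loc(P,70.5,-76,21),knobrot(.05))
E
```

```text
7.2 [674.4 -59.1 178.6] [ 0.34  0.94 -0.2   1.16 -0.27  1.39 -0.82] 351.79933825207104 [[-0.001, -0.951, -0.31, 79.556], [1.0, -0.001, -0.001, 0.508], [0.001, -0.31, 0.951, -142.946], [0.0, 0.0, 0.0, 1.0]]
wing 76 610 [70.1 72.9 35.6] [70.2 73.6 34.4] ang(y=0) 83.0 [54.4 69.6 28.4] [86.2 79.8 37.5]
wing -76 613 [ 70.5 -77.6  36.2] [ 70.5 -77.4  36. ] ang(y=0) 0.1 [ 66.3 -92.7  31.3] [ 74.9 -60.2  37.7]
refit (array([558.66069226,  22.16547597,   1.98268219]), np.float64(4.892116452088823)) 234254
t [0.011 0.01  0.346] w [-0.006  0.005  0.001] rows 2.0770885900023854 0.07747996808696622
```

>>> jog_arm([
  {"tx": 0.011,"ty": 0.01,"tz": 0.15,"wx": -0.006,"wy": 0.005,"wz": 0.02,"claw": 0.4},
  {"tx": 0.011,"ty": 0.01,"tz": 0.25,"wx": -0.006,"wy": 0.005,"wz": 0.02,"claw": 0.4},
  {"tx": 0.011,"ty": 0.01,"tz": 0.32,"wx": -0.006,"wy": 0.005,"wz": 0.02,"claw": 0.4},
  {"tx": 0.011,"ty": 0.01,"tz": 0.345,"wx": -0.006,"wy": 0.005,"wz": 0.02,"claw": 0.4},
  {"tx": 0.011,"ty": 0.01,"tz": 0.345,"wx": -0.006,"wy": 0.005,"wz": 0.02,"claw": 0.4},
  {"tx": 0.011,"ty": 0.01,"tz": 0.345,"wx": -0.006,"wy": 0.005,"wz": 0.02,"claw": 1},
  {"tx": 0.011,"ty": 0.01,"tz": 0.345,"wx": -0.006,"wy": 0.005,"wz": 0.02,"claw": 1},
  {"tx": 0.011,"ty": 0.01,"tz": 0.345,"wx": -0.006,"wy": 0.005,"wz": 0.02,"claw": 1},
  {"tx": 0.011,"ty": 0.01,"tz": 0.345,"wx": -0.006,"wy": 0.005,"wz": 0.02,"claw": 1},
  {"tx": 0.011,"ty": 0.01,"tz": 0.345,"wx": -0.006,"wy": 0.005,"wz": 0.02,"claw": 1},
  {"tx": 0.011,"ty": 0.01,"tz": 0.345,"wx": -0.006,"wy": 0.005,"wz": 0.02,"claw": 1},
])

```text
clock: 8.35
eef_pos: [657.9, -13.1, 90.4]
tool_rot: [-2.62, -0.012, 0.428]
force: [-0.6, -0.3, 5.4]
width: 7.6
gripper_force: 60.2
```

>>> jog_arm([
  {"tx": 0,"ty": 0,"tz": 0,"wx": 0,"wy": 0,"wz": -0.09,"claw": 1},
  {"tx": 0,"ty": 0,"tz": 0,"wx": 0,"wy": 0,"wz": -0.18,"claw": 1},
  {"tx": 0,"ty": 0,"tz": 0,"wx": 0,"wy": 0,"wz": -0.27,"claw": 1},
  {"tx": 0,"ty": 0,"tz": 0,"wx": 0,"wy": 0,"wz": -0.36,"claw": 1},
  {"tx": 0,"ty": 0,"tz": 0,"wx": 0,"wy": 0,"wz": -0.45,"claw": 1},
  {"tx": 0,"ty": 0,"tz": 0,"wx": 0,"wy": 0,"wz": -0.54,"claw": 1},
  {"tx": 0,"ty": 0,"tz": 0,"wx": 0,"wy": 0,"wz": -0.63,"claw": 1},
  {"tx": 0,"ty": 0,"tz": 0,"wx": 0,"wy": 0,"wz": -0.72,"claw": 1},
  {"tx": 0,"ty": 0,"tz": 0,"wx": 0,"wy": 0,"wz": -0.81,"claw": 1},
  {"tx": 0,"ty": 0,"tz": 0,"wx": 0,"wy": 0,"wz": -0.89,"claw": 1},
  {"tx": 0,"ty": 0,"tz": 0,"wx": 0,"wy": 0,"wz": -0.93,"claw": 1},
  {"tx": 0,"ty": 0,"tz": 0,"wx": 0,"wy": 0,"wz": -0.93,"claw": 1},
])

```text
clock: 9.55
eef_pos: [656.7, -12.5, 91.0]
tool_rot: [-3.09, -0.523, 1.878]
force: [-4.1, -0.9, 9.1]
width: 7.2
gripper_force: 60.7
```

Run:
```python
from g import *
s=ctrl.read_state(); print(s['torque'],s['force'],s['qpos'],(R.from_euler('xyz',s['tool_rot'])*knobrot(0).inv()).as_rotvec()@axes()[2],s['width'])
```

```text
[ 0.37607238  1.14955763 -0.077815  ] [-4.10714456 -0.91238648  9.09368858] [ 0.48483404  1.04466204 -0.60498159  1.31768983  0.06166844  1.13913154
  0.36754498] 1.479276037346925 7.202714758781174
```

>>> jog_arm([
  {"tx": 0,"ty": 0,"tz": 0,"wx": 0,"wy": 0,"wz": 0,"claw": 0.7},
  {"tx": 0,"ty": 0,"tz": 0,"wx": 0,"wy": 0,"wz": 0,"claw": 0.7},
  {"tx": 0,"ty": 0,"tz": 0,"wx": 0,"wy": 0,"wz": 0,"claw": 0.7},
  {"tx": 0,"ty": 0,"tz": -0.1,"wx": 0,"wy": 0,"wz": 0,"claw": 0.7},
  {"tx": 0,"ty": 0,"tz": -0.25,"wx": 0,"wy": 0,"wz": 0,"claw": 0.7},
  {"tx": 0,"ty": 0,"tz": -0.37,"wx": 0,"wy": 0,"wz": 0,"claw": 0.7},
  {"tx": 0,"ty": 0,"tz": -0.37,"wx": 0,"wy": 0,"wz": 0,"claw": 0.7},
])

```text
clock: 10.25
eef_pos: [683.4, -67.2, 189.4]
tool_rot: [-3.1, -0.514, 1.877]
force: [0.6, 0.0, -0.1]
width: 25.8
gripper_force: 0.0
```

```bash
cat >> g.py <<'E'
def toolrot(deg,p=P,flip=1): # fingers close along y_t; gripper lies in direction deg (xz plane of tester, 90=up) 
    xt,yt,z=Tt(p)[:3,:3].T; a=np.radians(deg); d=np.cos(a)*xt+np.sin(a)*z
    return R.from_matrix(np.stack([np.cross(yt,d)*flip,-yt*flip,-d],1)),d
def ball(phi,p=P):
    sl,yt,n=axes(p); r=-118*sl+3.5*n
    return loc(p,0,0,0)+R.from_rotvec(phi*yt).apply(r)
E
python3 - <<'E'
from g import *
Rm,d=toolrot(130); print(ball(0),d)
delta(ball(0)-15*d+110*d,Rm)
E
```

```text
[600.03703289 -72.49323021  49.03108891] [ 0.25810843 -0.58869003  0.76604444]
t [-0.229 -0.243  0.14 ] w [ 0.012  0.116 -0.058] rows 2.170941327668956 1.3665692039405606
```

>>> jog_arm([
  {"tx": -0.229,"ty": -0.243,"tz": 0.14,"wx": 0.012,"wy": 0.116,"wz": -0.058,"claw": 0.4},
  {"tx": -0.229,"ty": -0.243,"tz": 0.14,"wx": 0.012,"wy": 0.116,"wz": -0.058,"claw": 0.4},
  {"tx": -0.229,"ty": -0.243,"tz": 0.14,"wx": 0.012,"wy": 0.116,"wz": -0.058,"claw": 0.4},
  {"tx": -0.229,"ty": -0.243,"tz": 0.14,"wx": 0.012,"wy": 0.116,"wz": -0.058,"claw": 0.4},
  {"tx": -0.229,"ty": -0.243,"tz": 0.14,"wx": 0.012,"wy": 0.116,"wz": -0.058,"claw": 0.4},
])

```text
clock: 10.75
eef_pos: [620.9, -123.5, 118.4]
tool_rot: [-3.134, -0.706, 1.985]
force: [-0.3, 0.3, 0.3]
width: 51.2
gripper_force: 0.0
```

```bash
python3 look.py w4
python3 - <<'E'
from g import *
Rm,d=toolrot(130); delta(ball(0)-15*d,Rm)
L=np.load('wl.npy'); m=(L[...,0]>106)&(L[...,0]<130)&(abs(L[...,1])<25)&(L[...,2]>-8)&(L[...,2]<20)
q=L[m]; print(len(q), q.mean(0), np.percentile(q,[2,98],axis=0))
E
```

```text
10.75 [ 620.9 -123.5  118.4] [ 0.68  1.12 -0.66  1.17  0.03  1.42  0.61] 351.79933825207104 [[-0.001, -0.951, -0.309, 78.963], [1.0, -0.001, -0.001, 0.187], [0.001, -0.309, 0.951, -143.027], [0.0, 0.0, 0.0, 1.0]]
wing 76 1061 [70.5 74.8 36.1] [70.5 75.1 35.4] ang(y=0) 83.2 [54.8 70.4 28.8] [86.4 81.  37.8]
wing -76 1071 [ 70.4 -73.9  35.9] [ 70.4 -74.3  35.2] ang(y=0) 82.9 [ 54.7 -80.2  28.6] [ 86.4 -69.5  37.5]
refit (array([558.10301818,  21.9338681 ,   1.98506145]), np.float64(2.9292597087216268)) 234254
t [-0.013  0.005  0.346] w [-0.005 -0.005  0.001] rows 2.078827934195763 0.07276132800669084
570 [116.55635557   0.49889911   9.74107567] [[106.86999638  -7.18850885   4.98292775]
 [125.4557832    8.39558884  13.55084783]]
```

View pics/w4.png

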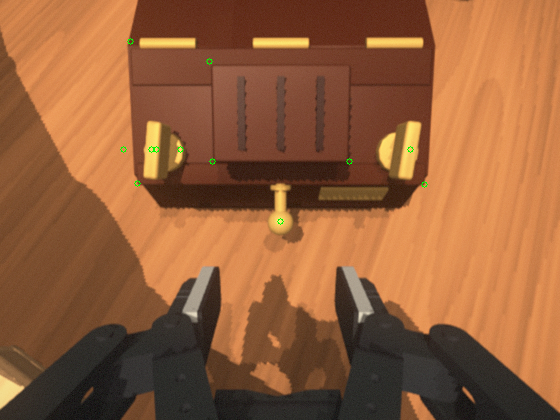

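>>> jog_arm([
  {"tx": -0.013,"ty": 0.005,"tz": 0.15,"wx": -0.005,"wy": -0.005,"wz": 0,"claw": 0.4},
  {"tx": -0.013,"ty": 0.005,"tz": 0.25,"wx": -0.005,"wy": -0.005,"wz": 0,"claw": 0.4},
  {"tx": -0.013,"ty": 0.005,"tz": 0.33,"wx": -0.005,"wy": -0.005,"wz": 0,"claw": 0.4},
  {"tx": -0.013,"ty": 0.005,"tz": 0.346,"wx": -0.005,"wy": -0.005,"wz": 0,"claw": 0.4},
  {"tx": -0.013,"ty": 0.005,"tz": 0.346,"wx": -0.005,"wy": -0.005,"wz": 0,"claw": 1},
  {"tx": -0.013,"ty": 0.005,"tz": 0.346,"wx": -0.005,"wy": -0.005,"wz": 0,"claw": 1},
  {"tx": -0.013,"ty": 0.005,"tz": 0.346,"wx": -0.005,"wy": -0.005,"wz": 0,"claw": 1},
  {"tx": -0.013,"ty": 0.005,"tz": 0.346,"wx": -0.005,"wy": -0.005,"wz": 0,"claw": 1},
  {"tx": -0.013,"ty": 0.005,"tz": 0.346,"wx": -0.005,"wy": -0.005,"wz": 0,"claw": 1},
])

```text
clock: 11.7
eef_pos: [597.1, -66.7, 37.6]
tool_rot: [3.139, -0.695, 1.983]
force: [4.0, -1.2, 6.2]
width: 14.4
gripper_force: 58.6
```

Run:
```python
from g import *
s=ctrl.read_state(); R0=R.from_euler('xyz',s['tool_rot'])
Rm,d=toolrot(130)
print(s['eef_pos']-(ball(0)-15*d))
for f in np.arange(.15,2.2,.15): print(round(f,2),np.round(Rm.inv().apply(ball(f)-ball(0))/300,3))
```

```text
[ 0.95734083 -3.0685525   0.03344942]
0.15 [ 0.016 -0.    -0.057]
0.3 [ 0.041 -0.    -0.11 ]
0.45 [ 0.073 -0.    -0.16 ]
0.6 [ 0.112  0.    -0.204]
0.75 [ 0.158 -0.    -0.241]
0.9 [ 0.208  0.    -0.272]
1.05 [ 0.263  0.    -0.294]
1.2 [ 0.32  -0.    -0.308]
1.35 [ 0.379  0.    -0.314]
1.5 [ 0.438  0.    -0.31 ]
1.65 [ 0.495  0.    -0.298]
1.8 [ 0.551 -0.    -0.277]
1.95 [ 0.602 -0.    -0.249]
2.1 [ 0.649 -0.    -0.213]
```

>>> jog_arm([
  {"tx": 0.008,"ty": 0,"tz": -0.028,"wx": 0,"wy": 0,"wz": 0,"claw": 1},
  {"tx": 0.016,"ty": 0,"tz": -0.057,"wx": 0,"wy": 0,"wz": 0,"claw": 1},
  {"tx": 0.028,"ty": 0,"tz": -0.084,"wx": 0,"wy": 0,"wz": 0,"claw": 1},
  {"tx": 0.041,"ty": 0,"tz": -0.11,"wx": 0,"wy": 0,"wz": 0,"claw": 1},
  {"tx": 0.073,"ty": 0,"tz": -0.16,"wx": 0,"wy": 0,"wz": 0,"claw": 1},
])

```text
clock: 12.2
eef_pos: [600.8, -75.3, 87.3]
tool_rot: [3.141, -0.703, 1.985]
force: [1.3, 13.2, -0.5]
width: 14.0
gripper_force: 59.2
```

Run:
```python
from g import *
s=ctrl.read_state(); Rm,d=toolrot(130); print(s['force'],s['width'],s['gripper_force'],s['eef_pos']-(ball(.45)-15*d))
p=ctrl.get_image('top'); W=cloud(p); sl,yt,n=axes(); L=(W-loc(P,0,0,0))@np.stack([Tt(P)[:3,0],yt,[0,0,1]],1)
# flange left strip y 45..60: height profile -> angle
m=(abs(abs(L[...,1])-55)<8)&(L[...,0]<-10)&(L[...,0]>-100)&(L[...,2]>50); q=L[m]; print(len(q)); k=np.polyfit(q[:,0],q[:,2],1); print('phi',np.pi/6-np.arctan(k[0]))
```

```text
[ 1.30524939 13.20865447 -0.52352102] 13.983925460989909 59.163397550582886 [-1.01972949  1.1416298  -0.98975735]
0Traceback (most recent call last):
  File "<stdin>", line 5, in <module>
    raise TypeError("expected non-empty vector for x")
TypeError: expected non-empty vector for x
```

>>> jog_arm([
  {"tx": 0.039,"ty": 0,"tz": -0.044,"wx": 0,"wy": 0,"wz": 0,"claw": 1},
  {"tx": 0.085,"ty": 0,"tz": -0.081,"wx": 0,"wy": 0,"wz": 0,"claw": 1},
  {"tx": 0.135,"ty": 0,"tz": -0.112,"wx": 0,"wy": 0,"wz": 0,"claw": 1},
  {"tx": 0.19,"ty": 0,"tz": -0.134,"wx": 0,"wy": 0,"wz": 0,"claw": 1},
  {"tx": 0.247,"ty": 0,"tz": -0.148,"wx": 0,"wy": 0,"wz": 0,"claw": 1},
  {"tx": 0.306,"ty": 0,"tz": -0.154,"wx": 0,"wy": 0,"wz": 0,"claw": 1},
  {"tx": 0.365,"ty": 0,"tz": -0.15,"wx": 0,"wy": 0,"wz": 0,"claw": 1},
  {"tx": 0.422,"ty": 0,"tz": -0.138,"wx": 0,"wy": 0,"wz": 0,"claw": 1},
  {"tx": 0.478,"ty": 0,"tz": -0.117,"wx": 0,"wy": 0,"wz": 0,"claw": 1},
  {"tx": 0.529,"ty": 0,"tz": -0.089,"wx": 0,"wy": 0,"wz": 0,"claw": 1},
  {"tx": 0.576,"ty": 0,"tz": -0.053,"wx": 0,"wy": 0,"wz": 0,"claw": 1},
  {"tx": 0.576,"ty": 0,"tz": -0.053,"wx": 0,"wy": 0,"wz": 0,"claw": 1},
])

```text
clock: 13.45
eef_pos: [549.7, 36.4, 211.2]
tool_rot: [-3.139, -0.699, 1.987]
force: [0.8, -0.3, -0.1]
width: -0.3
gripper_force: 0.0
```

Run:
```python
from g import *
s=ctrl.read_state(); Rm,d=toolrot(130); print(s['force'],s['width'],s['gripper_force'],s['eef_pos']-(ball(2.1)-15*d))
p=ctrl.get_image('scene'); save('s2',cv2.resize(p['img'][100:330,150:420],None,fx=2.5,fy=2.5))
```

```text
[ 0.79272723 -0.264842   -0.0741811 ] -0.30025172506672737 0.0 [-3.00779822  1.0397554  -0.26543276]
```

View pics/s2.png

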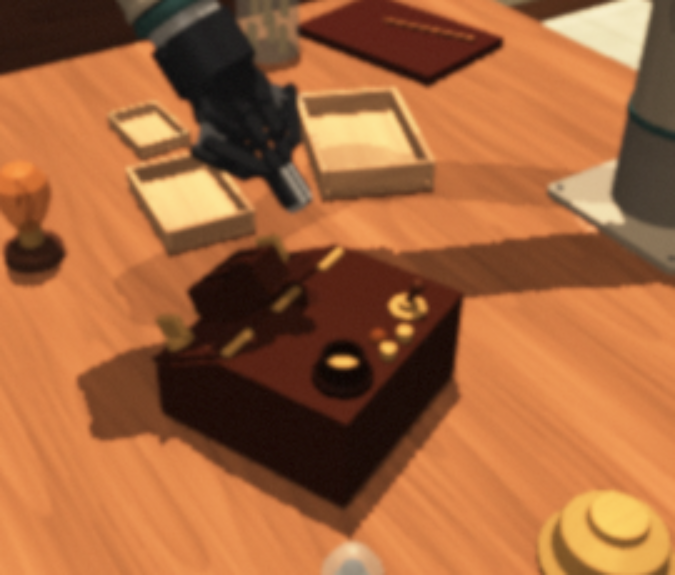

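Run:
```python
from g import *
Rm,d=toolrot(135); delta(ball(0)-20*d+110*d,Rm)
```

```text
t [-0.673  0.006 -0.138] w [-0.002  0.056  0.   ] rows 4.120378706728374 0.5895297089807442
```

>>> jog_arm([
  {"tx": -0.1,"ty": 0.006,"tz": -0.138,"wx": 0,"wy": 0.056,"wz": 0,"claw": 0.5},
  {"tx": -0.25,"ty": 0.006,"tz": -0.138,"wx": 0,"wy": 0.056,"wz": 0,"claw": 0.5},
  {"tx": -0.4,"ty": 0.006,"tz": -0.138,"wx": 0,"wy": 0.056,"wz": 0,"claw": 0.5},
  {"tx": -0.55,"ty": 0.006,"tz": -0.138,"wx": 0,"wy": 0.056,"wz": 0,"claw": 0.5},
  {"tx": -0.673,"ty": 0.006,"tz": -0.138,"wx": 0,"wy": 0.056,"wz": 0,"claw": 0.5},
  {"tx": -0.673,"ty": 0.006,"tz": -0.138,"wx": 0,"wy": 0.056,"wz": 0,"claw": 0.5},
  {"tx": -0.673,"ty": 0.006,"tz": -0.138,"wx": 0,"wy": 0.056,"wz": 0,"claw": 0.5},
])

```text
clock: 14.2
eef_pos: [625.8, -132.8, 111.2]
tool_rot: [-3.138, -0.787, 1.979]
force: [0.6, 0.4, 0.4]
width: 42.5
gripper_force: 0.0
```

```bash
python3 look.py w5
python3 - <<'E'
from g import *
Rm,d=toolrot(135); delta(ball(0)-20*d,Rm)
W=np.load('w.npy'); L=np.load('wl.npy'); m=(L[...,0]>106)&(L[...,0]<130)&(abs(L[...,1])<15)&(L[...,2]>2)&(L[...,2]<20)
q=W[m]; 
from scipy.optimize import least_squares
r=least_squares(lambda x:np.linalg.norm(q-x,axis=1)-9,ball(0),loss='soft_l1',f_scale=1); print(len(q),'sphere',r.x,ball(0))
E
```

```text
14.2 [ 625.8 -132.8  111.2] [ 0.69  1.19 -0.67  1.08  0.01  1.51  0.63] 351.79933825207104 [[-0.001, -0.951, -0.309, 78.999], [1.0, -0.001, -0.001, 0.191], [0.001, -0.309, 0.951, -143.059], [0.0, 0.0, 0.0, 1.0]]
wing 76 1041 [70.8 74.7 36.1] [70.8 75.  35.3] ang(y=0) 83.2 [54.9 70.3 28.7] [86.9 80.8 37.8]
wing -76 1023 [ 70.7 -74.1  35.9] [ 70.7 -74.4  35.2] ang(y=0) 83.1 [ 54.8 -80.2  28.8] [ 86.9 -69.7  37.5]
refit (array([558.07108522,  21.94406761,   1.98526846]), np.float64(2.8425806336507327)) 234269
t [ 0.002 -0.     0.369] w [-0.    -0.001 -0.   ] rows 2.214174400443194 0.008749521655653217
577 sphere [599.67917674 -72.81750325  49.5265169 ] [600.03703289 -72.49323021  49.03108891]
```

>>> jog_arm([
  {"tx": 0.002,"ty": 0,"tz": 0.15,"wx": 0,"wy": 0,"wz": 0,"claw": 0.5},
  {"tx": 0.002,"ty": 0,"tz": 0.25,"wx": 0,"wy": 0,"wz": 0,"claw": 0.5},
  {"tx": 0.002,"ty": 0,"tz": 0.33,"wx": 0,"wy": 0,"wz": 0,"claw": 0.5},
  {"tx": 0.002,"ty": 0,"tz": 0.369,"wx": 0,"wy": 0,"wz": 0,"claw": 0.5},
  {"tx": 0.002,"ty": 0,"tz": 0.369,"wx": 0,"wy": 0,"wz": 0,"claw": 0.5},
  {"tx": 0.002,"ty": 0,"tz": 0.369,"wx": 0,"wy": 0,"wz": 0,"claw": 0.5},
])

```text
clock: 14.85
eef_pos: [595.5, -60.8, 35.6]
tool_rot: [3.141, -0.783, 1.984]
force: [0.3, -0.1, 0.3]
width: 42.8
gripper_force: 0.0
```

Run:
```python
from g import *
s=ctrl.read_state();Rm,d=toolrot(135); delta(ball(0)-20*d,Rm); print(s['force'])
st,p=s,ctrl.get_image('wrist'); W=cloud(p,st); R0=R.from_euler('xyz',st['tool_rot']); L=R0.inv().apply((W-st['eef_pos']).reshape(-1,3)); L=L[(L[:,0]>-30)&(L[:,0]<30)&(abs(L[:,1])<60)&(L[:,2]>-60)&(L[:,2]<5)]
for sg in (1,-1):
  q=L[(sg*L[:,1]>18)]
  for z in range(-40,6,4):
    k=q[abs(q[:,2]-z)<2]
    if len(k)>3: print(sg,z,len(k),np.round(np.percentile(k,5,0),1),np.round(np.percentile(k,95,0),1))
```

```text
t [ 0.002 -0.002  0.006] w [ 0.     0.001 -0.   ] rows 0.037602426384910875 0.014746044277699908
[ 0.31857697 -0.06214981  0.3386581 ]
1 -40 509 [ -9.4  21.3 -41.4] [ 11.3  26.8 -38.4]
1 -36 236 [ -9.3  21.3 -37.8] [ 11.1  27.6 -34.1]
1 -32 291 [ -7.5  21.3 -33.7] [ 11.2  34.1 -30.2]
1 -28 282 [ -8.3  21.3 -29.9] [ 11.1  34.  -26.1]
1 -24 261 [ -7.4  21.3 -25.8] [ 11.2  33.9 -22.2]
1 -20 233 [ -7.9  21.3 -21.9] [ 11.1  34.2 -18.3]
1 -16 981 [  2.   21.  -17.1] [ 29.7  57.5 -14.1]
1 -12 466 [ -2.2  21.2 -14. ] [ 29.9  56.1 -10.6]
1 -8 137 [-8.4 21.3 -9.9] [11.1 31.4 -6.2]
1 -4 52 [-9.9 21.2 -5.8] [ 8.6 21.5 -2.9]
1 4 18 [16.2 31.   4.1] [17.2 56.7  5. ]
-1 -40 512 [ -9.4 -27.1 -41.5] [ 11.2 -21.2 -38.3]
-1 -36 251 [ -8.8 -27.6 -37.7] [ 11.3 -21.2 -34.2]
-1 -32 294 [ -7.2 -33.9 -33.8] [ 11.1 -21.2 -30.2]
-1 -28 272 [ -8.5 -34.  -29.8] [ 11.1 -21.2 -26.3]
-1 -24 265 [ -7.6 -33.9 -25.8] [ 11.1 -21.2 -22.2]
-1 -20 232 [ -7.9 -34.1 -21.8] [ 11.2 -21.2 -18.2]
-1 -16 1038 [  3.4 -57.4 -17.1] [ 29.7 -20.9 -14.1]
-1 -12 429 [ -3.1 -56.1 -14. ] [ 29.8 -21.2 -10.3]
-1 -8 127 [ -9.1 -31.3  -9.8] [ 11.2 -21.2  -6.3]
-1 -4 52 [ -9.4 -21.5  -5.8] [  8.6 -21.2  -2.6]
```

>>> jog_arm([
  {"tx": 0,"ty": 0,"tz": 0.006,"wx": 0,"wy": 0,"wz": 0,"claw": 1},
  {"tx": 0,"ty": 0,"tz": 0.006,"wx": 0,"wy": 0,"wz": 0,"claw": 1},
  {"tx": 0,"ty": 0,"tz": 0.006,"wx": 0,"wy": 0,"wz": 0,"claw": 1},
  {"tx": 0,"ty": 0,"tz": 0.006,"wx": 0,"wy": 0,"wz": 0,"claw": 1},
  {"tx": 0,"ty": 0,"tz": 0.006,"wx": 0,"wy": 0,"wz": 0,"claw": 1},
  {"tx": 0,"ty": 0,"tz": 0.006,"wx": 0,"wy": 0,"wz": 0,"claw": 1},
])

```text
clock: 15.5
eef_pos: [594.3, -60.0, 33.6]
tool_rot: [-3.14, -0.784, 1.982]
force: [-1.1, -4.5, 5.2]
width: 14.5
gripper_force: 58.4
```

Run:
```python
from g import *
s=ctrl.read_state();Rm,d=toolrot(135); delta(ball(0)-20*d,Rm); print(s['force'],s['torque'],s['width'])
R0=R.from_euler('xyz',s['tool_rot'])
# tool rotates from 135 to 100 deg as phi goes 0..2.15
for f in np.arange(.15,2.2,.15):
    Rf,df=toolrot(135-35*f/2.1); off=Rf.apply([0,0,20]); off0=Rm.apply([0,0,20])
    print(round(f,2),np.round(Rm.inv().apply(ball(f)+off-ball(0)-off0)/300,3),np.round((Rm.inv()*Rf).as_rotvec()/(np.pi/2),3))
```

```text
t [ 0.004  0.001 -0.002] w [-0.     0.001 -0.001] rows 0.028122251413935095 0.012816504817600364
[-1.05701951 -4.52909841  5.24005786] [-0.65025395  0.08240143  0.3713555 ] 14.53022330893462
0.15 [ 0.018 -0.    -0.055] [-0.    -0.028 -0.   ]
0.3 [ 0.044 -0.    -0.107] [ 0.    -0.056 -0.   ]
0.45 [ 0.078 -0.    -0.153] [-0.    -0.083  0.   ]
0.6 [ 0.118  0.    -0.194] [ 0.    -0.111 -0.   ]
0.75 [ 0.164  0.    -0.228] [ 0.    -0.139  0.   ]
0.9 [ 0.214  0.    -0.255] [ 0.    -0.167  0.   ]
1.05 [ 0.267  0.    -0.273] [ 0.    -0.194 -0.   ]
1.2 [ 0.323  0.    -0.283] [ 0.    -0.222 -0.   ]
1.35 [ 0.379  0.    -0.285] [ 0.   -0.25 -0.  ]
1.5 [ 0.435  0.    -0.277] [ 0.    -0.278  0.   ]
1.65 [ 0.489  0.    -0.261] [ 0.    -0.306  0.   ]
1.8 [ 0.539 -0.    -0.237] [ 0.    -0.333 -0.   ]
1.95 [ 0.586  0.    -0.206] [ 0.    -0.361  0.   ]
2.1 [ 0.627 -0.    -0.167] [ 0.    -0.389  0.   ]
```

>>> jog_arm([
  {"tx": 0.008,"ty": 0,"tz": -0.028,"wx": 0,"wy": -0.014,"wz": 0,"claw": 1},
  {"tx": 0.018,"ty": 0,"tz": -0.055,"wx": 0,"wy": -0.028,"wz": 0,"claw": 1},
  {"tx": 0.031,"ty": 0,"tz": -0.081,"wx": 0,"wy": -0.042,"wz": 0,"claw": 1},
  {"tx": 0.044,"ty": 0,"tz": -0.107,"wx": 0,"wy": -0.056,"wz": 0,"claw": 1},
  {"tx": 0.06,"ty": 0,"tz": -0.13,"wx": 0,"wy": -0.07,"wz": 0,"claw": 1},
  {"tx": 0.078,"ty": 0,"tz": -0.153,"wx": 0,"wy": -0.083,"wz": 0,"claw": 1},
  {"tx": 0.078,"ty": 0,"tz": -0.153,"wx": 0,"wy": -0.083,"wz": 0,"claw": 1},
])

```text
clock: 16.2
eef_pos: [600.5, -74.2, 84.0]
tool_rot: [-3.141, -0.651, 1.984]
force: [-0.3, -3.5, -2.6]
width: 14.5
gripper_force: 58.6
```

```bash
cat > chk.py <<'E'
import sys
from g import *
f=float(sys.argv[1]); Rm,d=toolrot(135-35*f/2.1)
s=ctrl.read_state(); print(s['force'],s['torque'],s['width'],s['eef_pos']-(ball(f)-20*d),(R.from_euler('xyz',s['tool_rot'])*Rm.inv()).as_rotvec())
p=ctrl.get_image('wrist'); W=cloud(p,s); L=(W-loc(P,0,0,0))@Tt(P)[:3,:3]
for a,b in((84,97),(-97,-84)):
    m=(L[...,1]>a)&(L[...,1]<b)&(L[...,0]<-8)&(L[...,2]>40); q=L[m]
    if len(q)>50: print('phi-ish',len(q), np.degrees(np.percentile(np.arctan2(q[:,2],q[:,0]),50)), 210-np.degrees(np.median(np.arctan2(q[:,2],q[:,0])))%360)
save(sys.argv[2],p['img'])
E
python3 chk.py .45 w6
```

```text
[-0.27540366 -3.51183179 -2.61510808] [-1.61060543 -0.50316576  0.28486982] 14.547094011706232 [-0.31781744 -0.05001267  0.08720533] [-0.00323964 -0.00050816  0.00113671]
```

View pics/w6.png

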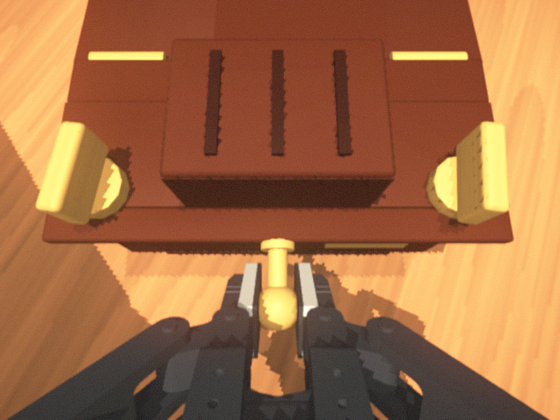

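Run:
```python
from g import *
for f0,fs in ((.45,np.arange(.55,1.4,.1)),(1.35,np.arange(1.45,2.12,.1))):
  Rm,d=toolrot(135-35*f0/2.1)
  for f in fs:
    Rf,df=toolrot(135-35*f/2.1)
    print(round(f,2),np.round(Rm.inv().apply(ball(f)-20*df-ball(f0)+20*d)/300,3),np.round((Rm.inv()*Rf).as_rotvec()/(np.pi/2),3))
```

```text
0.55 [ 0.022  0.    -0.031] [ 0.    -0.019  0.   ]
0.65 [ 0.047 -0.    -0.06 ] [ 0.    -0.037 -0.   ]
0.75 [ 0.075  0.    -0.085] [ 0.    -0.056  0.   ]
0.85 [ 0.106  0.    -0.108] [ 0.    -0.074 -0.   ]
0.95 [ 0.138  0.    -0.128] [ 0.    -0.093 -0.   ]
1.05 [ 0.172  0.    -0.144] [ 0.    -0.111 -0.   ]
1.15 [ 0.208  0.    -0.156] [ 0.   -0.13 -0.  ]
1.25 [ 0.244  0.    -0.165] [ 0.    -0.148 -0.   ]
1.35 [ 0.281  0.    -0.169] [ 0.    -0.167 -0.   ]
1.45 [ 0.036 -0.    -0.011] [-0.    -0.019  0.   ]
1.55 [ 0.073 -0.    -0.017] [-0.    -0.037  0.   ]
1.65 [ 0.11 -0.   -0.02] [-0.    -0.056  0.   ]
1.75 [ 0.147 -0.    -0.019] [ 0.    -0.074  0.   ]
1.85 [ 0.185 -0.    -0.015] [ 0.    -0.093  0.   ]
1.95 [ 0.221  0.    -0.006] [-0.    -0.111  0.   ]
2.05 [ 0.256 -0.     0.006] [ 0.   -0.13  0.  ]
```

>>> jog_arm([
  {"tx": 0.022,"ty": 0,"tz": -0.031,"wx": 0,"wy": -0.019,"wz": 0,"claw": 1},
  {"tx": 0.047,"ty": 0,"tz": -0.06,"wx": 0,"wy": -0.037,"wz": 0,"claw": 1},
  {"tx": 0.075,"ty": 0,"tz": -0.085,"wx": 0,"wy": -0.056,"wz": 0,"claw": 1},
  {"tx": 0.106,"ty": 0,"tz": -0.108,"wx": 0,"wy": -0.074,"wz": 0,"claw": 1},
  {"tx": 0.138,"ty": 0,"tz": -0.128,"wx": 0,"wy": -0.093,"wz": 0,"claw": 1},
  {"tx": 0.172,"ty": 0,"tz": -0.144,"wx": 0,"wy": -0.111,"wz": 0,"claw": 1},
  {"tx": 0.208,"ty": 0,"tz": -0.156,"wx": 0,"wy": -0.13,"wz": 0,"claw": 1},
  {"tx": 0.244,"ty": 0,"tz": -0.165,"wx": 0,"wy": -0.148,"wz": 0,"claw": 1},
  {"tx": 0.281,"ty": 0,"tz": -0.169,"wx": 0,"wy": -0.167,"wz": 0,"claw": 1},
  {"tx": 0.281,"ty": 0,"tz": -0.169,"wx": 0,"wy": -0.167,"wz": 0,"claw": 1},
])

```text
clock: 17.25
eef_pos: [584.7, -38.5, 175.4]
tool_rot: [-3.139, -0.393, 1.987]
force: [-1.2, -2.4, 0.2]
width: 14.4
gripper_force: 59.5
```

```bash
python3 chk.py 1.35 w7
```

```text
[-1.23547283 -2.36405797  0.22072334] [-1.08757139 -0.06236165  0.15311414] 14.444945736531952 [-1.57274056  2.63709863 -0.26503768] [-0.00068756  0.00190093  0.00363075]
phi-ish 947 129.78552535038855 80.21447464961145
phi-ish 1107 129.73542725044868 80.26457274955132
```

>>> jog_arm([
  {"tx": 0.036,"ty": 0,"tz": -0.011,"wx": 0,"wy": -0.019,"wz": 0,"claw": 1},
  {"tx": 0.073,"ty": 0,"tz": -0.017,"wx": 0,"wy": -0.037,"wz": 0,"claw": 1},
  {"tx": 0.11,"ty": 0,"tz": -0.02,"wx": 0,"wy": -0.056,"wz": 0,"claw": 1},
  {"tx": 0.147,"ty": 0,"tz": -0.019,"wx": 0,"wy": -0.074,"wz": 0,"claw": 1},
  {"tx": 0.185,"ty": 0,"tz": -0.015,"wx": 0,"wy": -0.093,"wz": 0,"claw": 1},
  {"tx": 0.221,"ty": 0,"tz": -0.006,"wx": 0,"wy": -0.111,"wz": 0,"claw": 1},
  {"tx": 0.256,"ty": 0,"tz": 0.006,"wx": 0,"wy": -0.13,"wz": 0,"claw": 1},
  {"tx": 0.274,"ty": 0,"tz": 0.013,"wx": 0,"wy": -0.139,"wz": 0,"claw": 1},
  {"tx": 0.274,"ty": 0,"tz": 0.013,"wx": 0,"wy": -0.139,"wz": 0,"claw": 1},
])

```text
clock: 18.2
eef_pos: [554.0, 33.1, 201.7]
tool_rot: [-3.14, -0.176, 1.987]
force: [0.7, -0.2, -0.3]
width: 0.1
gripper_force: 0.0
```

```bash
python3 chk.py 2.1 w8
```

```text
[ 0.71194785 -0.19053368 -0.34678456] [-0.12995925 -0.04586639  0.02698047] 0.056492750049455934 [-1.27218737  3.3792978  -1.56919886] [0.00060987 0.00196119 0.00341767]
phi-ish 917 103.10560952064611 106.89439047935389
phi-ish 1032 103.02682495281384 106.97317504718616
```

```bash
python3 chk.py 2.1 w9
```

```text
[-0.14791206  0.27599064 -0.59989276] [-0.21712004 -0.07718794  0.03602084] -0.03129907822767372 [-0.68495648  1.73753762 -1.85567679] [-0.00014692  0.00181066  0.00142194]
phi-ish 928 103.10308375006711 106.89691624993289
phi-ish 1026 103.0271214707188 106.9728785292812
```

View pics/w9.png

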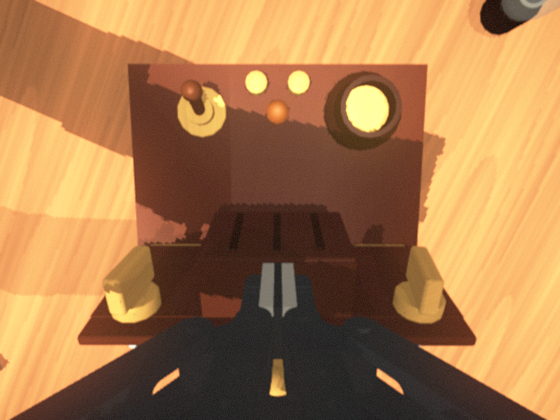

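>>> jog_arm([
  {"tx": 0.03,"ty": 0,"tz": 0,"wx": 0,"wy": 0,"wz": 0,"claw": 1},
  {"tx": 0.03,"ty": 0,"tz": -0.1,"wx": 0,"wy": 0,"wz": 0,"claw": 1},
  {"tx": 0.03,"ty": 0,"tz": -0.22,"wx": 0,"wy": 0,"wz": 0,"claw": 1},
  {"tx": 0.03,"ty": 0,"tz": -0.24,"wx": 0,"wy": 0,"wz": 0,"claw": 1},
  {"tx": -0.12,"ty": 0,"tz": -0.24,"wx": 0,"wy": 0,"wz": 0,"claw": 1},
  {"tx": -0.28,"ty": 0,"tz": -0.24,"wx": 0,"wy": 0,"wz": 0,"claw": 1},
  {"tx": -0.29,"ty": 0,"tz": -0.24,"wx": 0,"wy": 0,"wz": 0,"claw": 1},
])

```text
clock: 19.0
eef_pos: [595.4, -68.2, 254.4]
tool_rot: [-3.136, -0.171, 1.972]
force: [-1.0, -0.3, -0.7]
width: 0.3
gripper_force: 0.0
```

```bash
cat > c2.py <<'E'
from g import *
s=ctrl.read_state(); print(s['force'],(s['eef_pos']-loc(P,0,0,0)+[0,0,105])@Tt(P)[:3,:3],s['tool_rot'])
for nm in ('wrist','scene','top'):
    p=ctrl.get_image(nm); W=cloud(p,s); L=(W-loc(P,0,0,0))@Tt(P)[:3,:3]
    for a,b in((84,97),(-97,-84)):
        m=(L[...,1]>a)&(L[...,1]<b)&(L[...,0]<85)&(L[...,0]>-90)&(L[...,2]>15)&(L[...,2]<130); q=L[m]
        if len(q)>20: print(nm,len(q),'phi deg',210-np.degrees(np.median(np.arctan2(q[:,2],q[:,0]))))
E
python3 c2.py
```

```text
[-1.00329118 -0.31654869 -0.7113314 ] [-98.11323253   2.54962046 254.38306463] [-3.13647222 -0.17065851  1.97213701]
wrist 414 phi deg 106.58227502227544
wrist 406 phi deg 106.5828564306961
scene 62 phi deg 113.71158480512605
scene 233 phi deg 110.02037396198962
top 61 phi deg 109.56852698643348
top 25 phi deg 107.24888068797881
```

>>> jog_arm([
  {"tx": 0,"ty": 0,"tz": 0.1,"wx": 0,"wy": 0,"wz": 0,"claw": 1},
  {"tx": 0,"ty": 0,"tz": 0.21,"wx": 0,"wy": 0,"wz": 0,"claw": 1},
  {"tx": 0.06,"ty": 0,"tz": 0.21,"wx": 0,"wy": 0,"wz": 0,"claw": 1},
  {"tx": 0.1,"ty": 0,"tz": 0.21,"wx": 0,"wy": 0,"wz": 0,"claw": 1},
  {"tx": 0.13,"ty": 0,"tz": 0.21,"wx": 0,"wy": 0,"wz": 0,"claw": 1},
  {"tx": 0.16,"ty": 0,"tz": 0.21,"wx": 0,"wy": 0,"wz": 0,"claw": 1},
  {"tx": 0.19,"ty": 0,"tz": 0.21,"wx": 0,"wy": 0,"wz": 0,"claw": 1},
  {"tx": 0.22,"ty": 0,"tz": 0.21,"wx": 0,"wy": 0,"wz": 0,"claw": 1},
  {"tx": 0.245,"ty": 0,"tz": 0.21,"wx": 0,"wy": 0,"wz": 0,"claw": 1},
  {"tx": 0.245,"ty": 0,"tz": 0.21,"wx": 0,"wy": 0,"wz": 0,"claw": 1},
  {"tx": 0.245,"ty": 0,"tz": 0.21,"wx": 0,"wy": 0,"wz": 0,"claw": 1},
])

```text
clock: 20.25
eef_pos: [561.0, 16.5, 207.9]
tool_rot: [-3.14, -0.174, 1.984]
force: [-0.6, 0.5, -0.2]
width: 0.1
gripper_force: 0.0
```

```bash
python3 c2.py
```

```text
[-0.56628926  0.49390134 -0.18111809] [-6.74380962e+00 -3.27105574e-05  2.07929468e+02] [-3.14010778 -0.1736159   1.98352195]
wrist 829 phi deg 140.40721504530052
wrist 817 phi deg 140.53616012701184
scene 25 phi deg 144.28519548354424
scene 140 phi deg 145.53028260073475
top 58 phi deg 140.3610720239742
top 47 phi deg 140.57783446189526
```

Run:
```python
from g import *
delta(loc(P,55,0,150),knobrot(0))
```

```text
t [-0.379  0.001 -0.066] w [0.174 0.175 0.988] rows 2.3087398329035853 10.668098817084717
```

>>> jog_arm([
  {"tx": -0.15,"ty": 0,"tz": -0.066,"wx": 0,"wy": 0,"wz": 0,"claw": 1},
  {"tx": -0.3,"ty": 0,"tz": -0.066,"wx": 0,"wy": 0,"wz": 0,"claw": 0.4},
  {"tx": -0.379,"ty": 0,"tz": -0.066,"wx": 0.174,"wy": 0.175,"wz": 0.988,"claw": 0.4},
  {"tx": -0.379,"ty": 0,"tz": -0.066,"wx": 0.174,"wy": 0.175,"wz": 0.988,"claw": 0.4},
  {"tx": -0.379,"ty": 0,"tz": -0.066,"wx": 0.174,"wy": 0.175,"wz": 0.988,"claw": 0.4},
  {"tx": -0.379,"ty": 0,"tz": -0.066,"wx": 0.174,"wy": 0.175,"wz": 0.988,"claw": 0.4},
  {"tx": -0.379,"ty": 0,"tz": -0.066,"wx": 0.174,"wy": 0.175,"wz": 0.988,"claw": 0.4},
  {"tx": -0.379,"ty": 0,"tz": -0.066,"wx": 0.174,"wy": 0.175,"wz": 0.988,"claw": 0.4},
  {"tx": -0.379,"ty": 0,"tz": -0.066,"wx": 0.174,"wy": 0.175,"wz": 0.988,"claw": 0.4},
  {"tx": -0.379,"ty": 0,"tz": -0.066,"wx": 0.174,"wy": 0.175,"wz": 0.988,"claw": 0.4},
  {"tx": -0.379,"ty": 0,"tz": -0.066,"wx": 0.174,"wy": 0.175,"wz": 0.988,"claw": 0.4},
  {"tx": -0.379,"ty": 0,"tz": -0.066,"wx": 0.174,"wy": 0.175,"wz": 0.988,"claw": 0.4},
])

```text
clock: 21.6
eef_pos: [607.4, -89.4, 207.3]
tool_rot: [-2.635, -0.03, 0.5]
force: [0.0, -0.5, 0.5]
width: 51.2
gripper_force: 0.0
```

Run:
```python
from g import *
delta(loc(P,55,0,150),knobrot(0))
```

```text
t [ 0.     0.    -0.001] w [0.01  0.011 0.058] rows 0.005260361016166403 0.6242311515636806
```

Look from here: shift so the wrist camera sees the battery well.

```bash
cat > bat.py <<'E'
from g import *
s=ctrl.read_state(); p=ctrl.get_image('wrist'); W=cloud(p,s); sl,yt,n=axes(); L=(W-loc(P,0,0,0))@np.stack([-sl,yt,n],1)
m=(L[...,2]>22)&(L[...,2]<50)&(abs(L[...,1])<50)&(L[...,0]>20)&(L[...,0]<85); q=L[m]
print(len(q)); 
if len(q)>30:
    print(np.percentile(q,[1,5,50,95,99],axis=0).round(1)); r=cv2.minAreaRect(q[(q[:,2]>28)&(q[:,2]<36)][:,:2].astype(np.float32)); print(r)
save('b1',cv2.resize(p['img'],None,fx=1.3,fy=1.3))
delta(loc(P,51.5,0,3.5),knobrot(0),s)
E
python3 bat.py
```

```text
2211
[[ 42.7 -30.8  24.6]
 [ 43.6 -29.6  30.1]
 [ 53.4  -2.8  32.8]
 [ 63.2  26.7  34.1]
 [ 64.3  29.5  34.5]]
((53.56642150878906, -0.21631431579589844), (22.02281951904297, 61.51918029785156), 0.01149767730385065)
t [ 0.009 -0.019  0.487] w [0.01  0.011 0.058] rows 2.926125234653764 0.6242311515636806
```

View pics/b1.png

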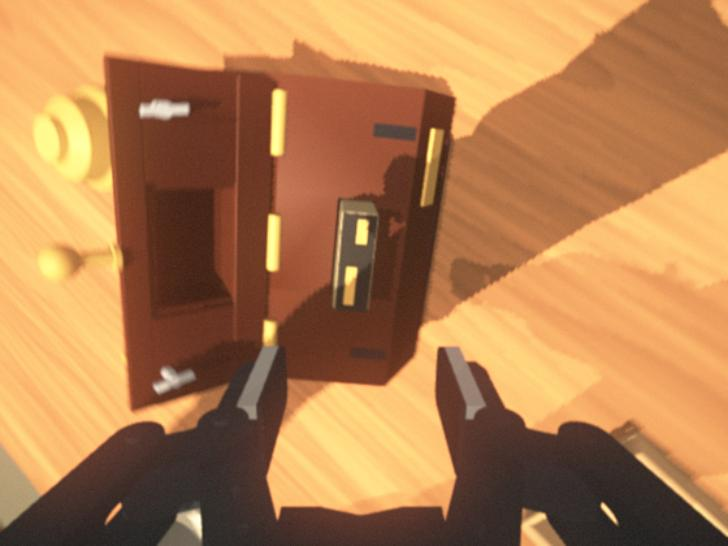

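>>> jog_arm([
  {"tx": 0.009,"ty": -0.016,"tz": 0.1,"wx": 0.01,"wy": 0.011,"wz": 0.058,"claw": 0.4},
  {"tx": 0.009,"ty": -0.016,"tz": 0.2,"wx": 0.01,"wy": 0.011,"wz": 0.058,"claw": 0.4},
  {"tx": 0.009,"ty": -0.016,"tz": 0.28,"wx": 0.01,"wy": 0.011,"wz": 0.058,"claw": 0.4},
  {"tx": 0.009,"ty": -0.016,"tz": 0.31,"wx": 0.01,"wy": 0.011,"wz": 0.058,"claw": 0.4},
  {"tx": 0.009,"ty": -0.016,"tz": 0.31,"wx": 0.01,"wy": 0.011,"wz": 0.058,"claw": 0.4},
])

```text
clock: 22.15
eef_pos: [587.3, -42.8, 128.0]
tool_rot: [-2.618, -0.002, 0.421]
force: [0.1, 0.4, 1.3]
width: 51.2
gripper_force: 0.0
```

```bash
python3 bat.py
```

```text
4710
[[ 42.9 -30.9  24.3]
 [ 43.9 -30.3  30. ]
 [ 53.5  -4.4  32.8]
 [ 63.3  26.4  33.9]
 [ 64.4  29.5  34.4]]
((53.6785774230957, -0.22597122192382812), (22.02254295349121, 61.87525939941406), 0.03251570835709572)
t [-0.001  0.003  0.174] w [-0.     0.001  0.005] rows 1.0457760391221544 0.05208737285976629
```

>>> jog_arm([
  {"tx": 0,"ty": 0.008,"tz": 0.08,"wx": 0,"wy": 0,"wz": 0.005,"claw": 0.4},
  {"tx": 0,"ty": 0.008,"tz": 0.14,"wx": 0,"wy": 0,"wz": 0.005,"claw": 0.4},
  {"tx": 0,"ty": 0.008,"tz": 0.172,"wx": 0,"wy": 0,"wz": 0.005,"claw": 0.4},
  {"tx": 0,"ty": 0.008,"tz": 0.172,"wx": 0,"wy": 0,"wz": 0.005,"claw": 0.4},
  {"tx": 0,"ty": 0.008,"tz": 0.172,"wx": 0,"wy": 0,"wz": 0.005,"claw": 1},
  {"tx": 0,"ty": 0.008,"tz": 0.172,"wx": 0,"wy": 0,"wz": 0.005,"claw": 1},
  {"tx": 0,"ty": 0.008,"tz": 0.172,"wx": 0,"wy": 0,"wz": 0.005,"claw": 1},
  {"tx": 0,"ty": 0.008,"tz": 0.172,"wx": 0,"wy": 0,"wz": 0.005,"claw": 1},
  {"tx": 0,"ty": 0.008,"tz": 0.172,"wx": 0,"wy": 0,"wz": 0.005,"claw": 1},
  {"tx": 0,"ty": 0.008,"tz": 0.172,"wx": 0,"wy": 0,"wz": 0.005,"claw": 1},
])

```text
clock: 23.2
eef_pos: [579.4, -21.8, 84.5]
tool_rot: [-2.62, -0.001, 0.411]
force: [0.3, -0.2, 5.1]
width: 21.1
gripper_force: 59.2
```

Run:
```python
from g import *
s=ctrl.read_state(); sl,yt,n=axes(); print(s['force'],s['torque'],s['width'],(s['eef_pos']-loc(P,0,0,0))@np.stack([-sl,yt,n],1))
```

```text
[ 0.25970569 -0.19521819  5.11498733] [0.14557897 0.08827111 0.04760436] 21.111120676048657 [52.86477094 -1.48351678  6.85151832]
```

>>> jog_arm([
  {"tx": 0,"ty": 0,"tz": -0.02,"wx": 0,"wy": 0,"wz": 0,"claw": 1},
  {"tx": 0,"ty": 0,"tz": -0.045,"wx": 0,"wy": 0,"wz": 0,"claw": 1},
  {"tx": 0,"ty": 0,"tz": -0.075,"wx": 0,"wy": 0,"wz": 0,"claw": 1},
  {"tx": 0,"ty": 0,"tz": -0.11,"wx": 0,"wy": 0,"wz": 0,"claw": 1},
  {"tx": 0,"ty": 0,"tz": -0.145,"wx": 0,"wy": 0,"wz": 0,"claw": 1},
  {"tx": 0,"ty": 0,"tz": -0.18,"wx": 0,"wy": 0,"wz": 0,"claw": 1},
  {"tx": 0,"ty": 0,"tz": -0.22,"wx": 0,"wy": 0,"wz": 0,"claw": 1},
  {"tx": 0,"ty": 0,"tz": -0.27,"wx": 0,"wy": 0,"wz": 0,"claw": 1},
  {"tx": 0,"ty": 0,"tz": -0.32,"wx": 0,"wy": 0,"wz": 0,"claw": 1},
  {"tx": 0,"ty": 0,"tz": -0.37,"wx": 0,"wy": 0,"wz": 0,"claw": 1},
  {"tx": 0,"ty": 0,"tz": -0.4,"wx": 0,"wy": 0,"wz": 0,"claw": 1},
  {"tx": 0,"ty": 0,"tz": -0.4,"wx": 0,"wy": 0,"wz": 0,"claw": 1},
])

```text
clock: 24.4
eef_pos: [603.6, -77.8, 188.1]
tool_rot: [-2.622, -0.001, 0.411]
force: [0.4, -0.5, -1.2]
width: 21.2
gripper_force: 58.7
```

Run:
```python
from g import *
s=ctrl.read_state(); print(s['force'],s['width'],s['gripper_force'])
Rm=R.from_rotvec(-np.pi/6*axes()[1])*knobrot(0)
Rm=R.from_rotvec(np.pi/6*axes()[1])*knobrot(0); print(Rm.as_matrix()[:,2])
delta([497,-309,140],Rm,s)
p=ctrl.get_image('scene'); save('s3',cv2.resize(p['img'][60:330,120:420],None,fx=2.2,fy=2.2))
```

```text
[ 0.35157052 -0.50509288 -1.24682527] 21.184006082016232 58.67879033088684
[ 7.88901249e-18  3.00121384e-17 -1.00000000e+00]
t [-0.634  0.57  -0.142] w [-0.331 -0.001 -0.001] rows 5.181675370451854 3.466347488808323
```

View pics/s3.png

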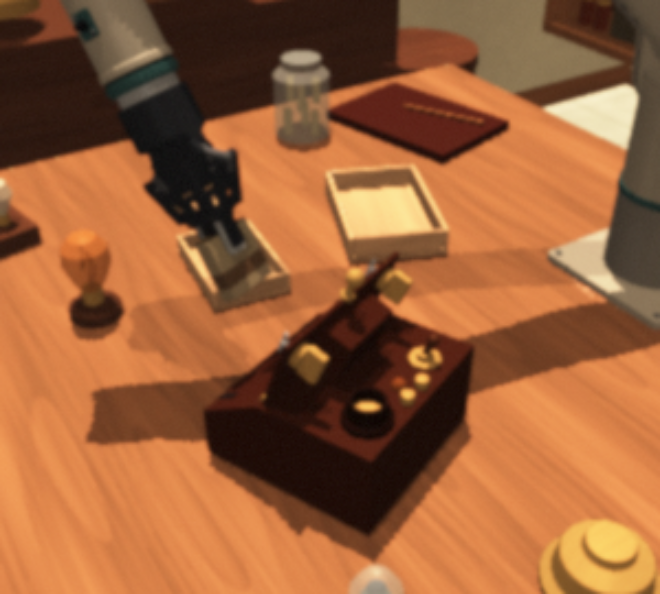

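>>> jog_arm([
  {"tx": -0.05,"ty": 0.05,"tz": -0.1,"wx": 0,"wy": 0,"wz": 0,"claw": 1},
  {"tx": -0.12,"ty": 0.11,"tz": -0.14,"wx": -0.05,"wy": 0,"wz": 0,"claw": 1},
  {"tx": -0.2,"ty": 0.18,"tz": -0.142,"wx": -0.1,"wy": 0,"wz": 0,"claw": 1},
  {"tx": -0.28,"ty": 0.25,"tz": -0.142,"wx": -0.15,"wy": 0,"wz": 0,"claw": 1},
  {"tx": -0.36,"ty": 0.32,"tz": -0.142,"wx": -0.2,"wy": 0,"wz": 0,"claw": 1},
  {"tx": -0.44,"ty": 0.39,"tz": -0.142,"wx": -0.25,"wy": 0,"wz": 0,"claw": 1},
  {"tx": -0.52,"ty": 0.46,"tz": -0.142,"wx": -0.3,"wy": 0,"wz": 0,"claw": 1},
  {"tx": -0.58,"ty": 0.52,"tz": -0.142,"wx": -0.331,"wy": 0,"wz": 0,"claw": 1},
  {"tx": -0.62,"ty": 0.56,"tz": -0.142,"wx": -0.331,"wy": 0,"wz": 0,"claw": 1},
  {"tx": -0.634,"ty": 0.57,"tz": -0.142,"wx": -0.331,"wy": 0,"wz": 0,"claw": 1},
  {"tx": -0.634,"ty": 0.57,"tz": -0.142,"wx": -0.331,"wy": 0,"wz": 0,"claw": 1},
])

```text
clock: 25.55
eef_pos: [496.0, -308.6, 138.3]
tool_rot: [-3.138, 0.001, 0.41]
force: [-1.0, 0.1, -1.6]
width: 20.7
gripper_force: 58.9
```

```bash
cat > pl.py <<'E'
from g import *
s=ctrl.read_state(); print(s['eef_pos'],s['force'],s['width'],s['gripper_force'])
Rm=R.from_rotvec(np.pi/6*axes()[1])*knobrot(0)
delta([497,-309,50],Rm,s)
R0=R.from_euler('xyz',s['tool_rot'])
for nm in ('wrist','scene'):
  p=ctrl.get_image(nm); W=cloud(p,s)
  for r in ctrl.trace(p,'pack_centre')[:3]:
    q=W[r['pixels']]; q=q[~np.isnan(q[:,0])]; t=R0.inv().apply(q-s['eef_pos'])
    print(nm,r['score'],r['extent'],len(q),'world',np.percentile(q,[2,50,98],axis=0).round(1).tolist(),'tool',np.percentile(t,[2,50,98],axis=0).round(1).tolist())
E
python3 pl.py
```

```text
[ 496.00767214 -308.55427919  138.31067567] [-0.96157254  0.0823842  -1.64968781] 20.701601372586957 58.86384844779968
t [0.003 0.004 0.294] w [-0.002  0.001 -0.002] rows 1.76634751032066 0.030634495146241
wrist 0.69 [278.6, 288.1, 58.9, 185.1] 9744 world [[468.6, -326.1, 107.3], [506.8, -305.3, 163.7], [526.4, -288.6, 165.1]] tool [[-29.7, -9.9, -26.7], [11.6, 0.3, -25.4], [29.7, 10.7, 30.9]]
scene 0.85 [223.2, 145.7, 20.7, 28.7] 356 world [[463.2, -311.1, 101.1], [506.8, -294.6, 130.5], [525.3, -285.1, 166.4]] tool [[-30.8, -16.6, -28.1], [16.6, -11.9, 7.8], [31.1, 8.1, 37.3]]
scene 0.67 [292.2, 340.7, 23.9, 47.6] 1074 world [[653.5, 281.5, 7.0], [676.3, 305.0, 84.7], [688.9, 314.0, 119.7]] tool [[387.4, -503.9, 19.9], [410.3, -490.3, 54.9], [418.8, -467.8, 132.5]]
```

>>> jog_arm([
  {"tx": 0.003,"ty": 0.004,"tz": 0.08,"wx": -0.002,"wy": 0,"wz": 0,"claw": 1},
  {"tx": 0.003,"ty": 0.004,"tz": 0.16,"wx": -0.002,"wy": 0,"wz": 0,"claw": 1},
  {"tx": 0.003,"ty": 0.004,"tz": 0.22,"wx": -0.002,"wy": 0,"wz": 0,"claw": 1},
  {"tx": 0.003,"ty": 0.004,"tz": 0.26,"wx": -0.002,"wy": 0,"wz": 0,"claw": 1},
  {"tx": 0.003,"ty": 0.004,"tz": 0.28,"wx": -0.002,"wy": 0,"wz": 0,"claw": 1},
  {"tx": 0.003,"ty": 0.004,"tz": 0.29,"wx": -0.002,"wy": 0,"wz": 0,"claw": 1},
  {"tx": 0.003,"ty": 0.004,"tz": 0.293,"wx": -0.002,"wy": 0,"wz": 0,"claw": 1},
  {"tx": 0.003,"ty": 0.004,"tz": 0.293,"wx": -0.002,"wy": 0,"wz": 0,"claw": 1},
])

```text
clock: 26.55
eef_pos: [497.7, -308.8, 51.4]
tool_rot: [3.14, 0.0, 0.412]
force: [0.2, -0.2, -2.0]
width: 21.0
gripper_force: 58.9
```

```bash
python3 -c "
from g import *
s=ctrl.read_state();print(s['eef_pos'],s['force'],s['torque'],s['tool_rot'])"
```

```text
[ 497.71691791 -308.81945213   51.44764799] [ 0.22304875 -0.21128541 -2.02423031] [-0.01240447 -0.07287004 -0.01110089] [3.13971508e+00 2.53091434e-04 4.11932912e-01]
```

Still carrying; creep down 1 mm per row.

>>> jog_arm([
  {"tx": 0,"ty": 0,"tz": 0.003,"wx": 0,"wy": 0,"wz": 0,"claw": 1},
  {"tx": 0,"ty": 0,"tz": 0.006,"wx": 0,"wy": 0,"wz": 0,"claw": 1},
  {"tx": 0,"ty": 0,"tz": 0.009,"wx": 0,"wy": 0,"wz": 0,"claw": 1},
  {"tx": 0,"ty": 0,"tz": 0.012,"wx": 0,"wy": 0,"wz": 0,"claw": 1},
  {"tx": 0,"ty": 0,"tz": 0.012,"wx": 0,"wy": 0,"wz": 0,"claw": 1},
])

```text
clock: 27.05
eef_pos: [497.3, -308.7, 47.7]
tool_rot: [3.14, 0.001, 0.412]
force: [-0.9, 0.4, 3.1]
width: 21.2
gripper_force: 59.4
```

>>> jog_arm([
  {"tx": 0,"ty": 0,"tz": 0.001,"wx": 0,"wy": 0,"wz": 0,"claw": 0.6},
  {"tx": 0,"ty": 0,"tz": 0.001,"wx": 0,"wy": 0,"wz": 0,"claw": 0.5},
  {"tx": 0,"ty": 0,"tz": 0,"wx": 0,"wy": 0,"wz": 0,"claw": 0.4},
  {"tx": 0,"ty": 0,"tz": 0,"wx": 0,"wy": 0,"wz": 0,"claw": 0.4},
  {"tx": 0,"ty": 0,"tz": -0.1,"wx": 0,"wy": 0,"wz": 0,"claw": 0.4},
  {"tx": 0,"ty": 0,"tz": -0.25,"wx": 0,"wy": 0,"wz": 0,"claw": 0.4},
  {"tx": 0,"ty": 0,"tz": -0.4,"wx": 0,"wy": 0,"wz": 0,"claw": 0.4},
  {"tx": 0,"ty": 0,"tz": -0.4,"wx": 0,"wy": 0,"wz": 0,"claw": 0.4},
  {"tx": 0,"ty": 0,"tz": -0.4,"wx": 0,"wy": 0,"wz": 0,"claw": 0.4},
])

```text
clock: 27.95
eef_pos: [497.8, -308.8, 168.4]
tool_rot: [3.139, -0.001, 0.412]
force: [0.4, 0.7, -0.9]
width: 51.4
gripper_force: 0.0
```

```bash
python3 pl.py; python3 c2.py
python3 - <<'E'
from g import *
# knob angles on the open cover, in cover frame
s=ctrl.read_state(); O=loc(P,0,0,0); sl,yt,n=axes(); Q=R.from_rotvec(2.45*yt)
for nm in ('top','scene'):
    W=cloud(ctrl.get_image(nm)); L=np.nan_to_num((W-O)@Q.apply(np.stack([-sl,yt,n])).T,nan=1e4)
    for sy in (76,-76):
        q=L[(L[...,2]>26)&(L[...,2]<42)&(abs(L[...,1]-sy)<26)&(abs(L[...,0]-70)<26)]
        print(nm,sy,len(q),(np.percentile(q,[5,95],axis=0).round(1).tolist() if len(q)>8 else ''))
E
```

```text
[ 497.8332345  -308.76398343  168.371794  ] [ 0.43619759  0.71122055 -0.94701152] 51.3827091936626 0.0
t [-0.003 -0.002  0.395] w [ 0.002 -0.    -0.001] rows 2.3674992373681416 0.022401490360381283
wrist 0.55 [276.8, 207.1, 33.2, 101.0] 2944 world [[468.5, -326.1, 9.8], [502.2, -305.9, 72.9], [527.0, -288.5, 74.4]] tool [[-30.6, -11.9, 94.0], [5.3, -1.3, 95.5], [29.0, 9.4, 158.5]]
scene 0.97 [226.3, 173.7, 18.8, 30.4] 468 world [[441.8, -386.7, 5.6], [496.5, -299.7, 44.1], [524.6, -286.5, 75.5]] tool [[-69.7, -16.0, 92.8], [2.3, -12.1, 124.2], [28.3, 68.7, 162.9]]
[ 0.53213376 -0.44542014 -0.24211442] [-277.8705263   189.52500185  165.64650988] [-3.14006621e+00  2.89987877e-03  4.11936408e-01]
scene 25 phi deg 144.25234515256918
scene 141 phi deg 145.45773408939962
top 62 phi deg 140.19973075721498
top 42 phi deg 140.29673587579336
top 76 11 [[75.8, 75.1, 26.5], [88.5, 82.2, 33.2]]
top -76 18 [[62.7, -76.0, 27.0], [88.3, -70.5, 33.5]]
scene 76 65 [[58.7, 70.9, 26.5], [89.1, 80.3, 35.4]]
scene -76 79 [[58.7, -80.9, 26.3], [88.9, -71.7, 35.6]]
```

```bash
python3 -c "
from cell import ctrl
print(ctrl.finish_job())"
```

```text
the job is handed in; nothing more can be done
None
```

The job is handed in, and no verdict came back. My last measurements show the battery upright in the middle-sized tray (top at about 73 mm, as expected), the cover open at about 2.45 rad and both wing screws undone; the ball slipped from the grip twice, so the cover fell shut once and I finished opening it with a push from the closed fingers.

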